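# Set the rinsed water-trap bowls to dry

### The arm

A 6-joint arm with a two-finger parallel gripper is mounted at the origin on the work surface. World frame = base frame: x ahead of the robot, y to its left, z up, the work surface at z = 0. Lengths are in m, angles in rad, forces in N, time in s.
With the tool pointing down it reaches from about 0.3 to 0.85 m from the base axis. Payload 5.4 kg.
Tool frame: the origin (TCP) lies at the very end of the fingers, on their centre line; the grasp point (between the pads) lies 19 mm behind it (robot.grasp_offset is the distance from the TCP to the grasp point, in m); x points along the fingers, z is the direction in which the jaws open and shut, and the axes are right-handed (so a half turn about x gives the same grasp; the last joint's range is limited). The gripper opens to 85 mm and grips with 20 to 120 N. Pads are 22 mm wide; open, the fingers measure 114 mm over their backs; the gripper's body (76 mm by 85 mm) begins 54 mm behind the grasp point. The pads swing forward as they close: fully open they stand 13 mm farther back than shut.
Start: joints at [1.013, 0.158, 1.597, -0, 1.386, -0.21], TCP at [0.196, 0.541, 0.207] pointing down, gripper open.
Joint ranges: [-2.91, 2.91], [-0.94, 2.29], [0.18, 2.7], [-1.29, 4.43], [0.17, 2.64], [-3, 3]. Speed limits (rad/s): [2.57, 2.57, 3.14, 3.14, 3.14, 3.14].

### API

Orientations are given as a rotation vector (axis times angle).
In Python, from cell import robot gives the robot as it stands. Calls block until the motion is done:
- robot.goto(position, orientation): joint-space move of the TCP to a pose.
- robot.move_linear(position, rot=None, velocity=0.15, max_force=None): straight line of the TCP; rot=None keeps the orientation; velocity is the mean speed in m/s. With max_force (N) it stops when the force on the tool has changed by that much, and returns True; else False.
- robot.move_joints(angles): joint-space move.
- robot.gripper_open() and robot.grasp(newtons=None): open the fingers fully, or close them until they stop; newtons is the grip in N (None keeps the last).
- robot.dwell(seconds).
- robot.solve_ik(position, orientation): joint angles nearest the present ones, or None.
- robot.get_state(): the state.
- robot.read_camera(name): name is "side" or "top" or "wrist"; returns the picture (480x640x3 uint8, red, green, blue); there is no depth.
- robot.calibration(name): a dict with "camera_matrix" (3x3 intrinsics, pixels), "R" (3x3) and "t" (3): a world point X has camera coordinates R X + t; the wrist camera has in their place "T_tool_cam" (4x4, takes a point from camera to tool coordinates, whose origin is the TCP and whose axes are the tool frame's). Camera axes: x right, y down, z forward; pixel columns grow to the right and rows downward; lengths in m; the calibration is good to about 2 mm. A picture is of the moment at which its call begins: read the wrist's pose just before it. calibration takes no time and is no camera call.
A pose or a line that the arm cannot do raises robot.MotionError and nothing moves.
- robot.hand_in(): hands the job in, once; it reports no verdict.
The state is a dict: "time_s": time; "joint_pos": joint angles; "dq": joint speeds; "effort": joint torques, N m; "ee_pos": TCP position; "orientation": TCP orientation; "ft_force": force on the tool from outside, world axes, zero at the start; "ft_torque": the same for the moment, N m; "gripper_width": finger opening in m.
Only numpy, scipy, OpenCV 4.12 (cv2) and the standard library are available. Lean on these libraries where they do the work, as an engineer would, in place of code of your own. Each camera call takes 0.05 s, during which the arm holds its last target.

### The job

Swing both carton flaps open until they lean outwards past upright, then take out every water-trap bowl and put it upside down over a peg of the drying rack, one to a peg, mouth resting flat on the base plate. When all the bowls are on the rack, fold both flaps back in until they lie nearly flat over the carton. Leave the jar, the screwdriver and the valve block where they are.

Things in the scene. Friction and masses are not known exactly. Their poses are not given: they have to be found in the camera images.
- carton: shallow open-topped brown cardboard carton, 218 mm (its x) by 340 mm (its y) by 60 mm tall, walls and floor 4 mm thick, fixed to the bench, a bit turned. Origin: centre of its underside; z up.
- flap_left (a joint): angle of the flap hinged on the rim of the carton's +y end wall: 0 = folded in flat over the opening, 1.57 = upright, 2.3 = its stop, leaning outwards. A 4 mm cardboard panel, 90 mm from hinge to free edge, 214 mm wide along the carton's x; a 160 mm gap is left between the two flaps when flat. Stiff crease: about 0.5 N at the edge moves it, and it stays where left.
- flap_right (a joint): the same for the flap on the carton's -y end wall (right end); same size, same sense: grows as it opens outwards.
- flap_left_hinge (a point): middle of the left flap's hinge line, at the rim of the wall, 60 mm above the bench
- flap_right_hinge (a point): middle of the right flap's hinge line, at the rim of the wall, 60 mm above the bench
- flap_left_edge (a point): middle of the left flap's free edge, 90 mm from its hinge line
- flap_right_edge (a point): middle of the right flap's free edge, 90 mm from its hinge line
- rack: drying rack standing loose on the bench: steel base plate 120 mm (x) by 340 mm (y) by 15 mm, 2 kg, with three round upright black pegs 110 mm apart along its y. Origin: centre of its underside; z up.
- peg1_tip (a point): tip of the +y peg of the rack, on its axis: peg 22 mm in diameter, 60 mm tall, tapering over its last 6 mm; the tip is 75 mm above the bench (60 mm above the base plate)
- peg2_tip (a point): tip of the middle peg of the rack, on its axis: peg 22 mm in diameter, 60 mm tall, tapering over its last 6 mm; the tip is 75 mm above the bench (60 mm above the base plate)
- peg3_tip (a point): tip of the -y peg of the rack, on its axis: peg 22 mm in diameter, 60 mm tall, tapering over its last 6 mm; the tip is 75 mm above the bench (60 mm above the base plate)
- bowl1: water-trap bowl: hollow white plastic vessel, square section 50 by 50 mm, 90 mm long, 4 mm walls, 86 mm deep inside; one end open, the other closed with a brass boss 18 mm across sticking out 8 mm; about 0.12 kg. Starts lying on a flat side on the carton floor, mouth towards the robot. Origin: middle of the 90 mm shell; +x points out of the mouth. May be absent (None).
- bowl1_mouth (a point): centre of that bowl's open mouth, 45 mm from its origin along +x
- bowl2: water-trap bowl: hollow white plastic vessel, square section 50 by 50 mm, 90 mm long, 4 mm walls, 86 mm deep inside; one end open, the other closed with a brass boss 18 mm across sticking out 8 mm; about 0.12 kg. Starts lying on a flat side on the carton floor, mouth towards the robot. Origin: middle of the 90 mm shell; +x points out of the mouth. May be absent (None).
- bowl2_mouth (a point): centre of that bowl's open mouth, 45 mm from its origin along +x
- bowl3: water-trap bowl: hollow white plastic vessel, square section 50 by 50 mm, 90 mm long, 4 mm walls, 86 mm deep inside; one end open, the other closed with a brass boss 18 mm across sticking out 8 mm; about 0.12 kg. Starts lying on a flat side on the carton floor, mouth towards the robot. Origin: middle of the 90 mm shell; +x points out of the mouth. May be absent (None).
- bowl3_mouth (a point): centre of that bowl's open mouth, 45 mm from its origin along +x
- jar: bystander: glass screw jar 64 mm across, 85 mm tall; origin at the centre of its underside
- driver: bystander: screwdriver lying on the bench
- valve: bystander: aluminium valve block 60 by 90 by 50 mm with a brass stub; origin at the centre of its underside
Not all that is in view belongs to the job. What is shaped like the bowl1 but green is not meant. What is shaped like the bowl2 but orange is not meant.

How it is judged:
On the way, in this order (a step that is already met when the one before it is completed fails the run):
1. both flaps stand open past upright (value of joint each of flap_left, flap_right above 1.7 rad), for 0.2 s.
2. every bowl sits upside down on a peg ((horizontal distance between bowl1_mouth and peg1_tip below 0.016 m or horizontal distance between bowl1_mouth and peg2_tip below 0.016 m or horizontal distance between bowl1_mouth and peg3_tip below 0.016 m) and angle between each of bowl1, bowl2, bowl3's own x axis and vertical above 3.02 rad and z of each of bowl1_mouth, bowl2_mouth, bowl3_mouth in the frame of rack below 0.021 m and linear speed of each of bowl1, bowl2, bowl3 below 0.02 m/s and (horizontal distance between bowl2_mouth and peg1_tip below 0.016 m or horizontal distance between bowl2_mouth and peg2_tip below 0.016 m or horizontal distance between bowl2_mouth and peg3_tip below 0.016 m) and (horizontal distance between bowl3_mouth and peg1_tip below 0.016 m or horizontal distance between bowl3_mouth and peg2_tip below 0.016 m or horizontal distance between bowl3_mouth and peg3_tip below 0.016 m)), for 0.2 s.
At the end, for the whole second after the job is handed in: Every bowl present is at rest upside down over a peg (axis within 0.12 rad of vertical, mouth centre within 16 mm of the peg's axis and no more than 6 mm above the base plate), and both flaps are folded in to less than 0.5 rad (all of step 2 and value of joint each of flap_left, flap_right below 0.5 rad); the robot touches nothing.
It fails at once if the jar is moved more than 3 cm (distance of jar from where it was at the start of the episode above 0.03 m).
It fails at once if the screwdriver is moved more than 3 cm (distance of driver from where it was at the start of the episode above 0.03 m).
It fails at once if the valve block is moved more than 3 cm (distance of valve from where it was at the start of the episode above 0.03 m).
Of bowl1, bowl2, bowl3 only 2 to 3 are there at a start; the rules pass over those that are not, and their reading is None.
At some moment in a run one of rack may be knocked a few centimetres aside while the robot is not near it.
It also fails if it takes over 210 s, if anything falls off the work surface, if the arm or the gripper's body presses on something with over 40 N, if the wrist force passes 120 N, or if a joint passes its speed limit or range.

## Working session

There is one attempt and no reset: what is moved stays moved. The work goes in short steps, each a Python script; the robot and the scene stay as the last script left them, time stands still between calls to the robot, and variables do not carry over. Pictures are saved under pics/ and viewed, and the job is handed in when it is done.

```bash
ls; mkdir -p pics; python3 - <<'E'
from cell import robot
import cv2,numpy as np
for n in ["top","side","wrist"]:
    im=robot.read_camera(n); cv2.imwrite(f"pics/a_{n}.png",im[:,:,::-1])
    c=robot.calibration(n); print(n,{k:np.round(np.array(v),3).tolist() for k,v in c.items()})
s=robot.get_state(); print(s)
E
```

```text
pics
top {'camera_matrix': [[454.853, 0.0, 313.729], [0.0, 454.853, 238.922], [0.0, 0.0, 1.0]], 'R': [[0.009, -1.0, 0.007], [-0.998, -0.01, -0.054], [0.054, -0.006, -0.999]], 't': [-0.006, 0.517, 1.144]}
side {'camera_matrix': [[608.824, 0.0, 317.865], [0.0, 608.824, 242.277], [0.0, 0.0, 1.0]], 'R': [[0.811, -0.585, -0.014], [-0.47, -0.636, -0.613], [0.349, 0.504, -0.79]], 't': [-0.415, 0.286, 1.336]}
wrist {'camera_matrix': [[379.362, 0.0, 322.319], [0.0, 379.362, 243.724], [0.0, 0.0, 1.0]], 'T_tool_cam': [[-0.0, -0.27, 0.963, -0.169], [-0.001, -0.963, -0.27, 0.068], [1.0, -0.001, 0.0, 0.0], [0.0, 0.0, 0.0, 1.0]]}
{'time_s': 0.15, 'joint_pos': array([ 1.01289462e+00,  1.58885655e-01,  1.59796186e+00, -2.22423141e-05,
        1.38618957e+00, -2.10113096e-01]), 'dq': array([-4.44666718e-04, -9.75241330e-04, -5.07775302e-03,  3.71956907e-05,
        1.79522921e-05, -1.54573738e-03]), 'effort': array([ 2.15449138e-03, -3.96380067e+01, -3.31782961e+01,  2.49554873e-06,
        5.43410570e-03, -1.47257447e-05]), 'ee_pos': array([0.19573298, 0.54012549, 0.20594411]), 'orientation': array([-0.94996906,  1.35525131,  0.94900244]), 'ft_force': array([0.5874791 , 0.21232223, 1.08927977]), 'ft_torque': array([-0.00923442,  0.02032933, -0.03352428]), 'gripper_width': 0.08554597713782461}
```

View pics/a_top.png

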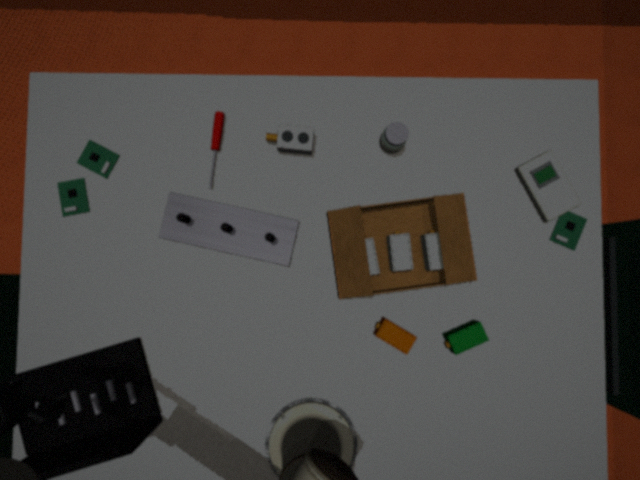

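View pics/a_side.png

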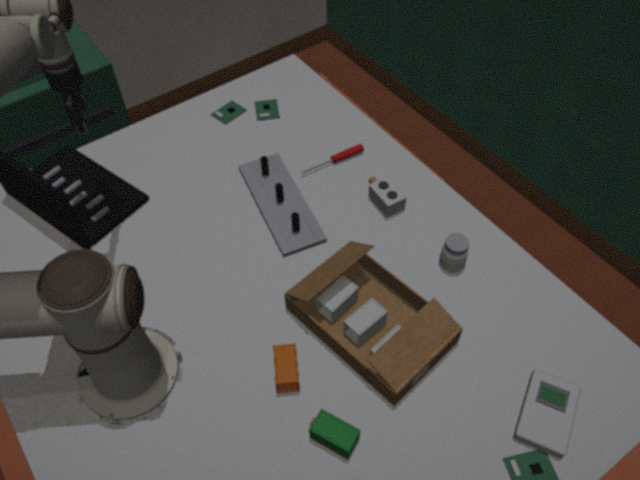

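View pics/a_wrist.png

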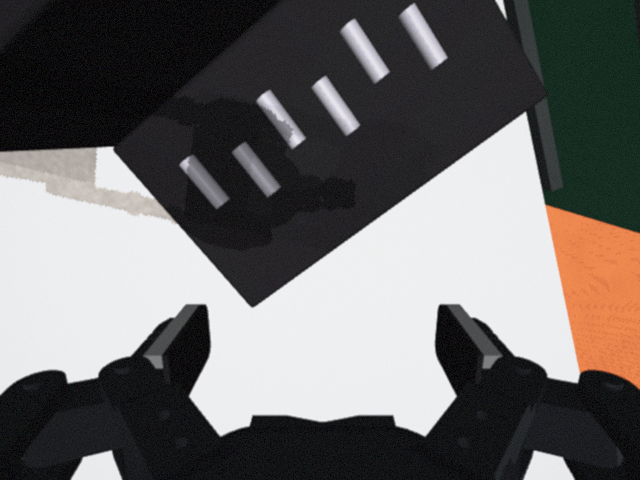

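Top view: the carton is at about (400,247), with the flaps left (350,252) and right (455,238). Three white bowls lie between the flaps at (373,255), (400,252) and (433,250). The rack is at (228,228), with pegs at (184,217), (227,228) and (270,238). The orange (395,335) and green (466,336) look-alikes are outside the carton, so they are not meant. I'll enlarge the crops to confirm.

```bash
python3 - <<'E'
import cv2,numpy as np
t=cv2.imread("pics/a_top.png"); s=cv2.imread("pics/a_side.png")
a=cv2.resize(t[185:305,310:490],(780,520),interpolation=cv2.INTER_CUBIC); cv2.imwrite("pics/b_top.png",np.clip(a*1.5,0,255).astype(np.uint8))
a=cv2.resize(s[230:410,270:480],(700,600),interpolation=cv2.INTER_CUBIC); cv2.imwrite("pics/b_side.png",np.clip(a*1.5,0,255).astype(np.uint8))
E
```

```text
(no output)
```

View pics/b_top.png

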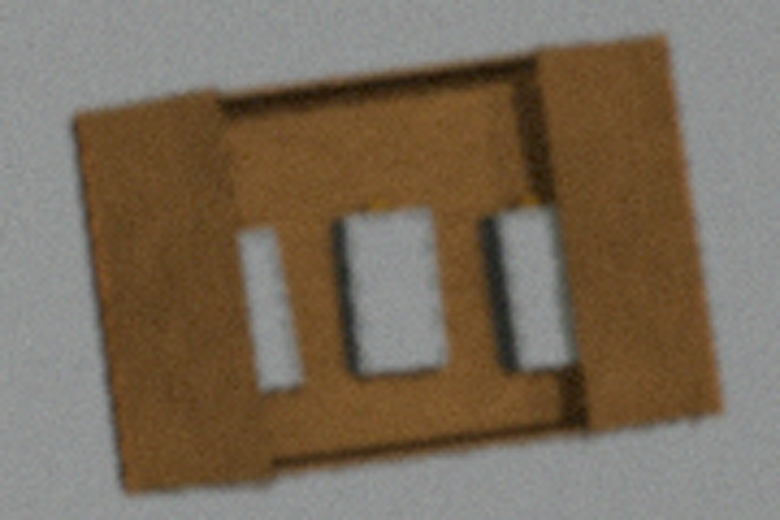

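View pics/b_side.png

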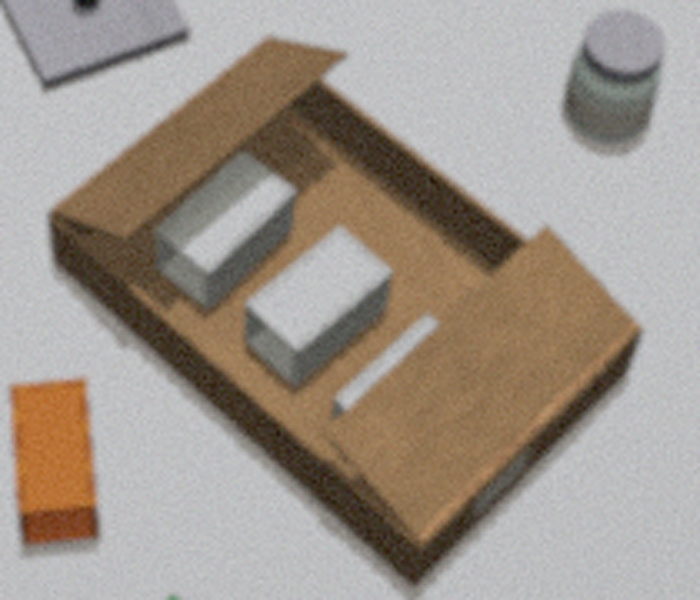

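The crops confirm three plain white bowls in the carton, the outer two partly hidden by half-folded flaps. Next I'll measure the carton corners, flap angles, pegs and bystanders.

```bash
cat > h.py <<'E'
from cell import robot
import cv2,numpy as np
from scipy.spatial.transform import Rotation as Rot
CAL={n:robot.calibration(n) for n in("top","side")}
def ray(n,uv,tool=None):
    c=CAL.get(n) or robot.calibration(n); K=np.array(c["camera_matrix"])
    d=np.linalg.solve(K,[uv[0],uv[1],1.])
    if n=="wrist":
        T=np.array(c["T_tool_cam"]); p,o=tool; R=Rot.from_rotvec(o).as_matrix()
        return R@T[:3,3]+p, R@(T[:3,:3]@d)
    R=np.array(c["R"]);t=np.array(c["t"]); return -R.T@t, R.T@d
def onplane(n,uv,z,tool=None):
    o,d=ray(n,uv,tool); return o+d*(z-o[2])/d[2]
def tri(rays):
    A=np.zeros((3,3));b=np.zeros(3)
    for o,d in rays:
        d=d/np.linalg.norm(d);P=np.eye(3)-np.outer(d,d);A+=P;b+=P@o
    X=np.linalg.solve(A,b); e=[np.linalg.norm((np.eye(3)-np.outer(d,d)/(d@d))@(X-o)) for o,d in rays]
    return X,max(e)
def proj(n,X):
    c=CAL[n];p=np.array(c["camera_matrix"])@(np.array(c["R"])@X+np.array(c["t"]));return p[:2]/p[2]
def ts(a,b): return tri([ray("top",a),ray("side",b)])
E
python3 - <<'E'
from h import *
np.set_printoptions(precision=4,suppress=True)
P={"LhF":((327.5,211.5),(351,241.4)),"LhN":((338.8,298),(285.6,294)),"RhF":((463.9,193.5),(462,329)),"RhN":((476.6,280),(395.4,393.5)),
"LeF":((360.3,206.2),(373.5,245.6)),"LeN":((372.3,296.2),(306,301)),"ReF":((434.6,196.5),(434,298.4)),"ReN":((446.2,284.2),(367.5,360.5))}
Q={k:ts(*v) for k,v in P.items()}
for k,(x,e) in Q.items(): print(k,x,"err",round(e,4), "top@.06",onplane("top",P[k][0],.06)[:2])
im=cv2.imread("pics/a_top.png");g=im.max(2)
m=(g<45).astype(np.uint8);m[:, :150]=0;m[300:]=0;m[:160]=0;m[:,310:]=0
n,l,s,c=cv2.connectedComponentsWithStats(m)
for i in range(1,n): 
  if s[i][4]>15: print(s[i],c[i])
im=cv2.imread("pics/a_side.png");g=im.max(2)
m=(g<45).astype(np.uint8);m[:140]=0;m[250:]=0;m[:,:230]=0;m[:,330:]=0
n,l,s,c=cv2.connectedComponentsWithStats(m)
for i in range(1,n): 
  if s[i][4]>15: print(s[i],c[i])
E
```

```text
LhF [ 0.5842 -0.0352  0.0587] err 0.0021 top@.06 [ 0.5823 -0.034 ]
LhN [ 0.3729 -0.0646  0.0553] err 0.0022 top@.06 [ 0.3714 -0.0631]
RhF [ 0.631  -0.3704  0.0599] err 0.0008 top@.06 [ 0.6303 -0.3699]
RhN [ 0.4184 -0.3992  0.0604] err 0.0003 top@.06 [ 0.4181 -0.3991]
LeF [ 0.5906 -0.1094  0.115 ] err 0.0016 top@.06 [ 0.5962 -0.1145]
LeN [ 0.3812 -0.1382  0.1117] err 0.0013 top@.06 [ 0.3765 -0.1446]
ReF [ 0.6178 -0.2891  0.0925] err 0.0008 top@.06 [ 0.6221 -0.2975]
ReN [ 0.4091 -0.3175  0.0862] err 0.0009 top@.06 [ 0.4072 -0.3248]
[177 213  15  12 113] [183.885  218.3628]
[221 223  13  11  87] [226.6897 227.931 ]
[265 233  11  10  68] [270.1912 237.4706]
[261 157   7  19 100] [264.27 165.71]
[276 184   7  19 109] [279.055  192.7523]
[292 213   7  19 113] [295.2212 222.0442]
```

```bash
cat >> h.py <<'E'
YAW=0.137; CC=np.array([0.501,-0.217,0.])
EX=np.array([np.cos(YAW),np.sin(YAW),0]); EY=np.array([-np.sin(YAW),np.cos(YAW),0]); EZ=np.array([0,0,1.])
def cw(x,y,z): return CC+x*EX+y*EY+z*EZ
def rv(x,z):
    x=x/np.linalg.norm(x); z=z-x*(x@z); z/=np.linalg.norm(z)
    return Rot.from_matrix(np.stack([x,np.cross(z,x),z],1)).as_rotvec()
def flap_open_pose(side,th,xc,phi,ext=.015,zs=1,clr=.002):
    out=EY*side
    u=out*np.cos(phi)-EZ*np.sin(phi); n=out*np.sin(phi)+EZ*np.cos(phi)
    h=cw(xc,.170*side,.06); e=h+.09*(-out*np.cos(th)+EZ*np.sin(th))
    return e+ext*u-(.011+clr)*n, rv(u,EX*zs)
E
python3 - <<'E'
from h import *
np.set_printoptions(precision=2,suppress=True)
for side,th0 in((1,.66),(-1,.33)):
  for zs in(1,-1):
    for phi in(.7,.9,1.1):
      for xc in (0,.06):
        r=[robot.solve_ik(*flap_open_pose(side,t,xc,phi,zs=zs)) for t in np.linspace(th0,1.9,6)]
        print(side,zs,phi,xc,[None if q is None else q.round(2).tolist() for q in r[::5]],sum(q is None for q in r))
E
```

```text
1 1 0.7 0 [[-0.8, 0.57, 1.55, 0.48, 1.76, -1.03], [-0.69, 0.39, 1.74, 0.55, 1.71, -0.96]] 0
1 1 0.7 0.06 [[-0.73, 0.67, 1.4, 0.53, 1.77, -0.95], [-0.62, 0.5, 1.59, 0.6, 1.71, -0.88]] 0
1 1 0.9 0 [[-0.76, 0.44, 1.63, 0.4, 1.62, -0.99], [-0.64, 0.26, 1.8, 0.46, 1.59, -0.89]] 0
1 1 0.9 0.06 [[-0.68, 0.55, 1.48, 0.44, 1.63, -0.91], [-0.57, 0.38, 1.64, 0.49, 1.59, -0.82]] 0
1 1 1.1 0 [[-0.7, 0.32, 1.71, 0.31, 1.47, -0.93], [-0.57, 0.15, 1.85, 0.36, 1.47, -0.8]] 0
1 1 1.1 0.06 [[-0.63, 0.43, 1.56, 0.33, 1.49, -0.85], [-0.5, 0.28, 1.69, 0.38, 1.47, -0.73]] 0
1 -1 0.7 0 [[-0.8, 0.57, 1.55, 0.48, 1.76, 2.11], [-0.69, 0.39, 1.74, 0.55, 1.71, 2.18]] 0
1 -1 0.7 0.06 [[-0.73, 0.67, 1.4, 0.53, 1.77, 2.19], [-0.62, 0.5, 1.59, 0.6, 1.71, 2.26]] 0
1 -1 0.9 0 [[-0.76, 0.44, 1.63, 0.4, 1.62, 2.15], [-0.64, 0.26, 1.8, 0.46, 1.59, 2.25]] 0
1 -1 0.9 0.06 [[-0.68, 0.55, 1.48, 0.44, 1.63, 2.23], [-0.57, 0.38, 1.64, 0.49, 1.59, 2.32]] 0
1 -1 1.1 0 [[-0.7, 0.32, 1.71, 0.31, 1.47, 2.22], [-0.57, 0.15, 1.85, 0.36, 1.47, 2.34]] 0
1 -1 1.1 0.06 [[-0.63, 0.43, 1.56, 0.33, 1.49, 2.29], [-0.5, 0.28, 1.69, 0.38, 1.47
[... 328 characters left out ...]
 -0.85, 0.8, 0.04], [-0.55, 0.37, 1.66, -0.74, 0.79, -0.24]] 0
-1 1 1.1 0 [[-0.53, 0.21, 1.91, -0.53, 0.79, -0.33], [-0.69, 0.26, 1.72, -0.42, 0.85, -0.59]] 0
-1 1 1.1 0.06 [[-0.46, 0.34, 1.75, -0.52, 0.85, -0.29], [-0.61, 0.38, 1.57, -0.43, 0.91, -0.53]] 0
-1 -1 0.7 0 [[-0.36, 0.3, 2.01, -1.24, 0.79, -2.73], None] 1
-1 -1 0.7 0.06 [[-0.31, 0.42, 1.84, -1.18, 0.84, -2.77], None] 2
-1 -1 0.9 0 [None, [-0.62, 0.25, 1.82, -0.75, 0.73, 2.87]] 3
-1 -1 0.9 0.06 [None, [-0.55, 0.37, 1.66, -0.74, 0.79, 2.9]] 3
-1 -1 1.1 0 [[-0.53, 0.21, 1.91, -0.53, 0.79, 2.81], [-0.69, 0.26, 1.72, -0.42, 0.85, 2.55]] 0
-1 -1 1.1 0.06 [[-0.46, 0.34, 1.75, -0.52, 0.85, 2.85], [-0.61, 0.38, 1.57, -0.43, 0.91, 2.61]] 0
```

```bash
cat >> h.py <<'E'
def snap(tag,*names):
    for n in names: cv2.imwrite(f"pics/{tag}_{n}.png",robot.read_camera(n)[:,:,::-1])
def open_flap(side,th0,xc,phi=.9,end=1.88):
    p,o=flap_open_pose(side,th0,xc,phi)
    u=Rot.from_rotvec(o).as_matrix()[:,0]
    robot.goto(p-.12*u+np.array([0,0,.06]),o)
    robot.move_linear(p-.06*u,o,.2); robot.move_linear(p,o,.1)
    for t in np.arange(th0+.2,end,.2).tolist()+[end]:
        p,o=flap_open_pose(side,t,xc,phi); 
        hit=robot.move_linear(p,o,.12,max_force=25)
        if hit: print("hit at",t,robot.get_state()["ft_force"]); break
    robot.move_linear(p-.10*u+np.array([0,0,.04]),o,.25)
    return hit
E
python3 - <<'E'
from h import *
s=robot.get_state()
robot.grasp(20)
robot.move_linear(s["ee_pos"]+[0,0,.12],velocity=.3)
print(open_flap(1,.5,.06)); print(open_flap(-1,.15,.07))
p,o=flap_open_pose(-1,1.9,.05,.9)
snap("c","top","side"); print(robot.get_state()["time_s"],robot.get_state()["ee_pos"])
E
```

```text
False
False
14.675 [ 0.58737101 -0.34052174  0.24102928]
```

View pics/c_top.png

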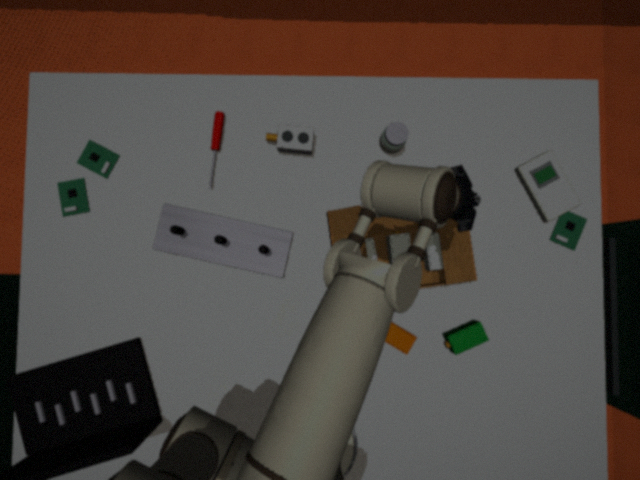

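View pics/c_side.png

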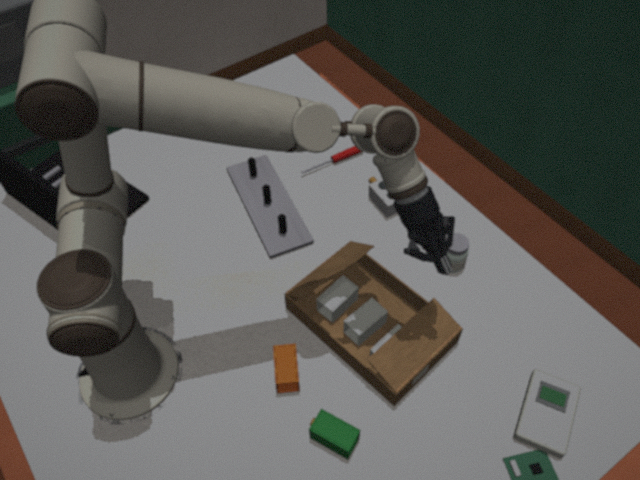

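The rack has already been knocked aside: its pegs are now at (178,230), (221,240) and (264,250). The flaps look unmoved, so I'll check the tool pose for a flap contact.

```bash
python3 - <<'E'
from h import *
np.set_printoptions(precision=3,suppress=True)
s=robot.get_state();print(Rot.from_rotvec(s["orientation"]).as_matrix(), s["gripper_width"])
for side,th in((1,.5),(1,.7),(1,1.9),(-1,.15),(-1,.5)):
    p,o=flap_open_pose(side,th,.06,.9); d=p-CC; print(side,th,p,"carton",d@EX,d@EY,d[2],Rot.from_rotvec(o).as_matrix()[:,0])
    robot_d=robot.solve_ik(p,o)
E
```

```text
[[ 0.081 -0.109  0.991]
 [-0.614  0.777  0.136]
 [-0.785 -0.619 -0.004]] 5.3351174986908764e-05
1 0.5 [ 0.548 -0.119  0.083] carton 0.0599999999999999 0.09015846912876915 0.08331746524244737 [-0.085  0.616 -0.783]
1 0.7 [ 0.547 -0.109  0.098] carton 0.05999999999999996 0.10030510284329872 0.0981487586194613 [-0.085  0.616 -0.783]
1 1.9 [ 0.533 -0.012  0.125] carton 0.060000000000000005 0.19823696071661798 0.12533617465993643 [-0.085  0.616 -0.783]
-1 0.15 [ 0.571 -0.288  0.054] carton 0.059999999999999935 -0.08015150268465893 0.05361859869069304 [ 0.085 -0.616 -0.783]
-1 0.5 [ 0.573 -0.298  0.083] carton 0.060000000000000026 -0.09015846912876915 0.08331746524244737 [ 0.085 -0.616 -0.783]
```

```bash
python3 - <<'E'
from h import *
np.set_printoptions(precision=3,suppress=True)
def st(t,p=None):
    s=robot.get_state(); d=s["ee_pos"]-CC; print(t,"carton",np.array([d@EX,d@EY,d[2]]),"err",None if p is None else s["ee_pos"]-p,s["ft_force"])
side,xc,phi=-1,.07,.9
p,o=flap_open_pose(side,.15,xc,phi); u=Rot.from_rotvec(o).as_matrix()[:,0]
robot.move_linear(p-.12*u+np.array([0,0,.06]),o,.3)
robot.move_linear(p-.06*u,o,.2); robot.move_linear(p,o,.1); st("in",p)
for t in (.35,.55,.75,1.0):
    p,o=flap_open_pose(side,t,xc,phi); print(robot.move_linear(p,o,.12,max_force=25)); st(t,p)
snap("d","top","side","wrist")
E
cd pics; python3 -c "
import cv2
t=cv2.imread('d_top.png')[150:310,300:500];s=cv2.imread('d_side.png')[220:400,270:480]
cv2.imwrite('d_c.png',cv2.hconcat([cv2.resize(t,(400,320)),cv2.resize(s,(373,320))]))"
```

```text
in carton [ 0.07  -0.08   0.054] err [ 0. -0.  0.] [-0.335 -0.467  0.314]
False
0.35 carton [ 0.071 -0.085  0.073] err [ 0.001 -0.     0.002] [ 0.157 -0.445 -0.264]
False
0.55 carton [ 0.07  -0.093  0.088] err [ 0.    -0.     0.001] [-0.1    0.371 -0.819]
False
0.75 carton [ 0.07  -0.103  0.102] err [ 0. -0.  0.] [-0.266  0.99   0.202]
False
1.0 carton [ 0.07  -0.121  0.116] err [ 0. -0. -0.] [-0.33   0.071 -0.242]
```

View pics/d_c.png

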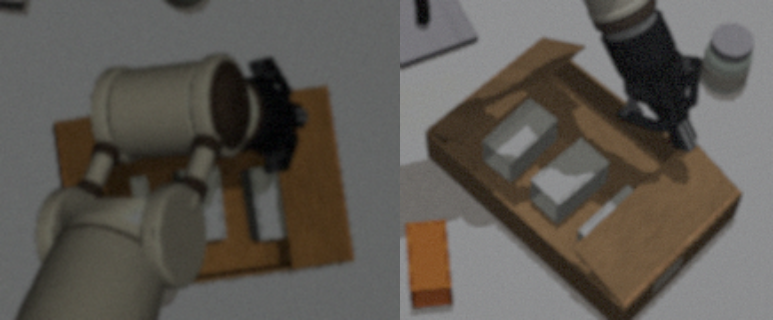

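View pics/d_wrist.png

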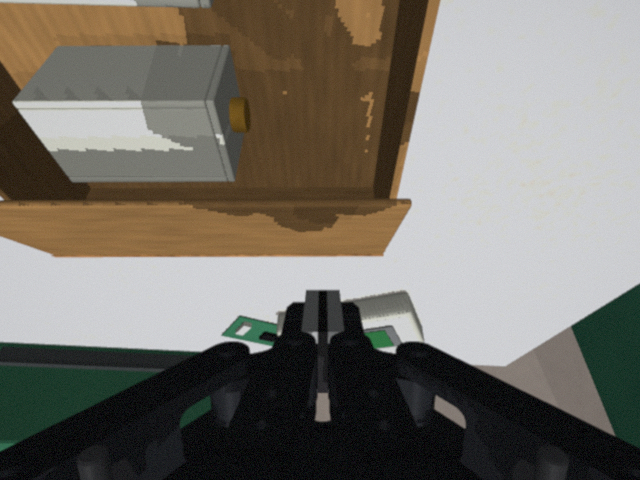

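```bash
python3 - <<'E'
from h import *
np.set_printoptions(precision=3,suppress=True)
side,xc,phi=-1,.07,.9
p,o=flap_open_pose(side,.15,xc,phi,ext=.03); u=Rot.from_rotvec(o).as_matrix()[:,0]
robot.move_linear(p-.12*u+np.array([0,0,.06]),o,.3)
robot.move_linear(p-.06*u,o,.2); robot.move_linear(p,o,.1)
L=[]
for t in (.15,.35,.5):
    p,o=flap_open_pose(side,t,xc,phi,ext=.03); print(robot.move_linear(p,o,.12,max_force=25),robot.get_state()["ee_pos"]-p)
    L.append(cv2.hconcat([cv2.resize(robot.read_camera("side")[220:400,270:480],(350,300)),cv2.resize(robot.read_camera("wrist"),(400,300))]))
for i in range(3): cv2.imwrite(f"pics/e{i}.png",L[i][:,:,::-1])
cv2.imwrite("pics/e.png",cv2.resize(cv2.vconcat(L)[:,:,::-1],None,fx=.66,fy=.66))
E
```

```text
False [0.    0.    0.001]
False [ 0.001 -0.     0.001]
False [ 0. -0.  0.]
```

View pics/e.png

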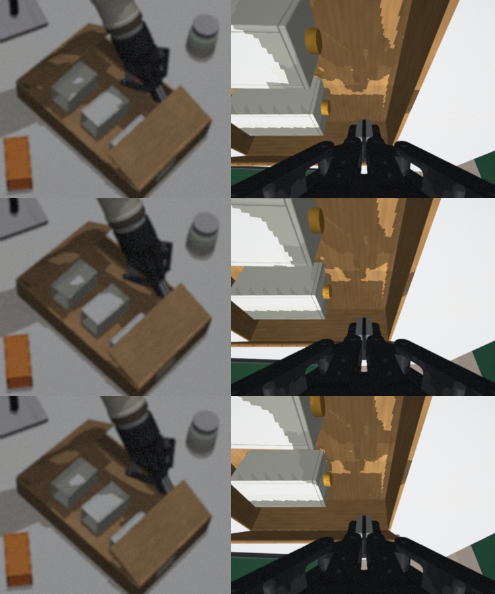

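```bash
python3 - <<'E'
from h import *
np.set_printoptions(precision=3,suppress=True)
side,xc,phi=-1,.07,.9
L=[]
for t in (.7,.9,1.1):
    p,o=flap_open_pose(side,t,xc,phi,ext=.03); print(robot.move_linear(p,o,.12,max_force=25),robot.get_state()["ee_pos"]-p,robot.get_state()["ft_force"])
    L.append(cv2.hconcat([cv2.resize(robot.read_camera("side")[220:400,270:480],(350,300)),cv2.resize(robot.read_camera("wrist"),(400,300))]))
cv2.imwrite("pics/f.png",cv2.resize(cv2.vconcat(L)[:,:,::-1],None,fx=.66,fy=.66))
E
```

```text
False [ 0. -0.  0.] [-0.931  1.233  0.146]
False [ 0. -0.  0.] [-0.609  0.006  0.629]
False [ 0. -0.  0.] [-0.093 -0.236  0.05 ]
```

View pics/f.png

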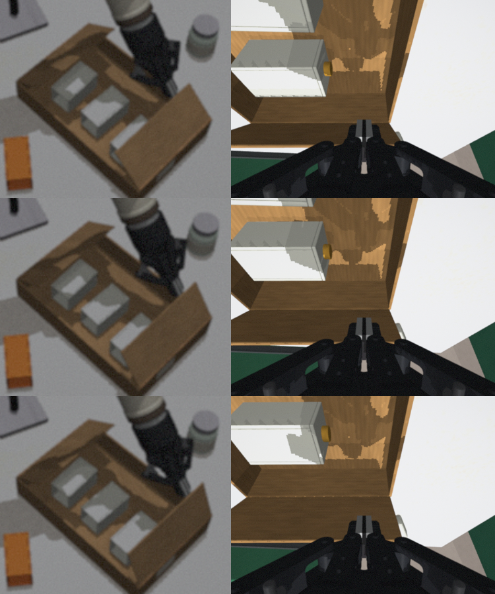

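```bash
python3 - <<'E'
from h import *
np.set_printoptions(precision=3,suppress=True)
side,xc,phi=-1,.07,.9
for t in (1.3,1.5,1.7,1.85):
    p,o=flap_open_pose(side,t,xc,phi,ext=.03); print(robot.move_linear(p,o,.12,max_force=25))
a=robot.read_camera("side")
u=Rot.from_rotvec(o).as_matrix()[:,0]
robot.move_linear(p-.10*u+np.array([0,0,.04]),o,.25)
side=1; xc=.06
p,o=flap_open_pose(side,.45,xc,phi,ext=.03); u=Rot.from_rotvec(o).as_matrix()[:,0]
robot.goto(p-.12*u+np.array([0,0,.06]),o)
robot.move_linear(p-.06*u,o,.2); robot.move_linear(p,o,.1)
for t in (.65,.85,1.1,1.3,1.5,1.7,1.85):
    p,o=flap_open_pose(side,t,xc,phi,ext=.03); print(robot.move_linear(p,o,.12,max_force=25))
b=robot.read_camera("side")
robot.move_linear(p-.10*u+np.array([0,0,.04]),o,.25)
cv2.imwrite("pics/g.png",cv2.hconcat([cv2.resize(x[150:400,200:480],(400,357)) for x in(a,b)])[:,:,::-1])
print(robot.get_state()["time_s"])
E
```

```text
False
False
False
False
False
False
False
False
False
False
False
29.6833
```

View pics/g.png

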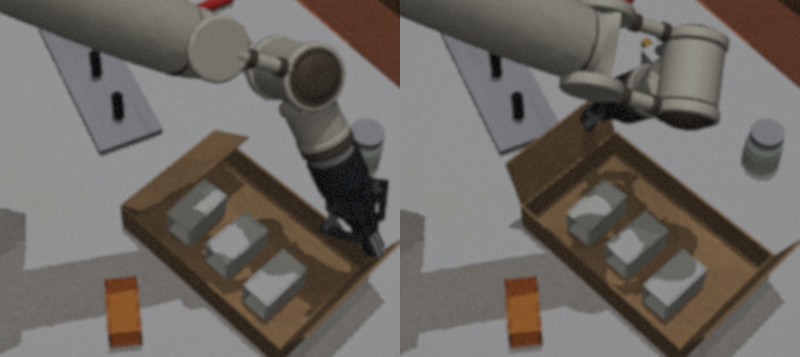

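```bash
python3 - <<'E'
from h import *
s=robot.get_state()
robot.gripper_open()
robot.move_linear(s["ee_pos"]+[-.05,-.03,.12],velocity=.3)
robot.move_joints([1.0,-.2,1.6,0,1.5,-.2])
snap("h","top","side")
t=cv2.imread("pics/h_top.png");s=cv2.imread("pics/h_side.png")
f=lambda a:np.clip(a*1.5,0,255).astype(np.uint8)
cv2.imwrite("pics/h1.png",f(cv2.resize(t[185:305,310:490],(780,520),interpolation=cv2.INTER_CUBIC)))
cv2.imwrite("pics/h2.png",f(cv2.resize(s[220:400,270:480],(700,600),interpolation=cv2.INTER_CUBIC)))
print(robot.get_state()["time_s"])
E
```

```text
33.6417
```

View pics/h_top.png

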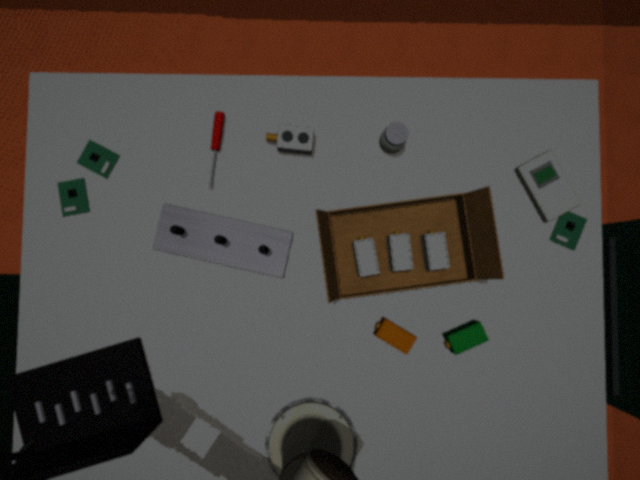

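View pics/h1.png

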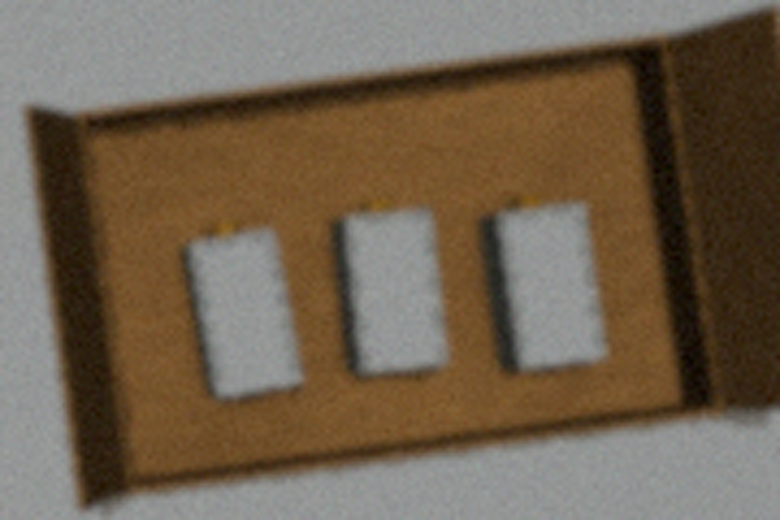

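View pics/h2.png

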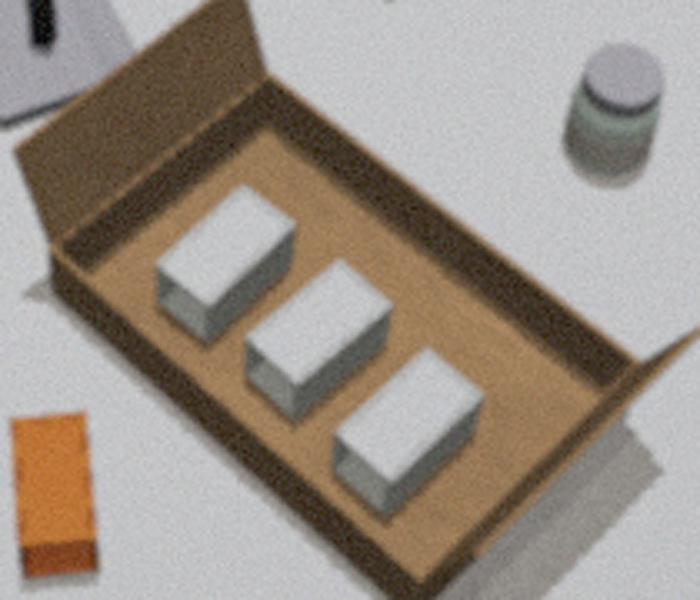

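```bash
cat >> h.py <<'E'
def find_bowls(im):  # im rgb top picture; white tops inside carton
    hsv=cv2.cvtColor(im,cv2.COLOR_RGB2HSV)
    roi=np.zeros(im.shape[:2],np.uint8)
    cs=np.array([proj("top",cw(x,y,.06)) for x,y in((-.1,-.16),(.1,-.16),(.1,.16),(-.1,.16))]).astype(np.int32)
    cv2.fillConvexPoly(roi,cs,255)
    m=((hsv[...,1]<70)&(hsv[...,2]>95)&(roi>0)).astype(np.uint8)
    out=[]
    for c in cv2.findContours(m,cv2.RETR_EXTERNAL,cv2.CHAIN_APPROX_NONE)[0]:
        if cv2.contourArea(c)<250: continue
        b=cv2.boxPoints(cv2.minAreaRect(c)); P=np.array([onplane("top",q,.054) for q in b])
        e1=P[1]-P[0];e2=P[2]-P[1]; l=max((e1,e2),key=lambda v:np.linalg.norm(v)); l=l*np.sign(l[0])
        out.append((P.mean(0),np.arctan2(l[1],l[0]),np.linalg.norm(e1),np.linalg.norm(e2)))
    return sorted(out,key=lambda a:-a[0][1])
def find_pegs(top,side):
    r=[]
    for im,box in((top,(140,180,310,300)),(side,(215,130,345,270))):
        m=(im.max(2)<45).astype(np.uint8); k=np.zeros_like(m); k[box[1]:box[3],box[0]:box[2]]=1; m*=k
        n,l,s,c=cv2.connectedComponentsWithStats(m)
        r.append(sorted([(c[i],s[i]) for i in range(1,n) if 50<s[i][4]<300],key=lambda a:a[0][0]))
    return r
E
python3 - <<'E'
from h import *
np.set_printoptions(precision=4,suppress=True)
t=cv2.imread("pics/h_top.png")[:,:,::-1].copy();s=cv2.imread("pics/h_side.png")[:,:,::-1].copy()
for b in find_bowls(t):
    d=b[0]-CC; print(b[0],"carton",d@EX,d@EY,"yaw",b[1],"size",b[2:])
a,b=find_pegs(t,s)
for x in a: print("top",x)
for x in b: print("side",x)
for A,B in zip(a,b):
    X,e=ts(A[0],B[0]); print("peg centroid",X,e)
for A,B in (((316.5,209.2),(342,220)),((328.9,302),(274.5,264.4)),((489.5,186.8),(480.5,320))):
    X,e=ts(A,B); d=X-CC; print("edge",d@EX,d@EY,X[2],e, np.arctan2(X[2]-.06,.17-abs(d@EY)))
E
```

```text
[ 0.4709 -0.131   0.054 ] carton -0.01804519217975817 0.0893087496175523 yaw 0.10202050699481582 size (np.float64(0.04216218400546848), np.float64(0.08053621508469622))
[ 0.4854 -0.2163  0.054 ] carton -0.015337292282053213 0.002825279929611682 yaw 0.09790192777813718 size (np.float64(0.042496659032336015), np.float64(0.0811417533368481))
[ 0.488  -0.3051  0.054 ] carton -0.0249053013897745 -0.08548403603302811 yaw 0.14696741388265727 size (np.float64(0.04194898466323284), np.float64(0.07970968284822808))
top (array([177.4537, 230.2407]), array([170, 226,  16,  10, 108], dtype=int32))
top (array([220.5402, 239.8736]), array([215, 236,  12,   9,  87], dtype=int32))
top (array([263.9254, 249.5075]), array([259, 246,  11,   8,  67], dtype=int32))
side (array([252.1875, 167.2188]), array([249, 159,   7,  18,  96], dtype=int32))
side (array([266.5347, 194.2574]), array([263, 185,   8,  19, 101], dtype=int32))
side (array([282.0893, 224.0179]), array([279, 215,   7,  19, 112], dtype=int32))
side (array([335.198 , 261.0198]), array([323, 252,  22,  18, 101], dtype=int32))
peg centroid [0.5345 0.3373 0.0415] 0.0007442271372325341
peg centroid [0.5116 0.2298 0.0422] 0.0007992391115272432
peg centroid [0.4887 0.122  0.0411] 0.0007114410320876814
edge 0.1078275544838872 0.19796849445007572 0.11469585836802204 0.000386527089513225 2.043479279779149
edge -0.1056022886922266 0.19679942974666198 0.14244169105859233 0.0012490560095437797 1.8850927355388885
edge 0.10655229653086792 -0.20176743946016193 0.13880495169980953 0.00027056163350809077 1.9539849574488155
```

```bash
cat >> h.py <<'E'
GO=robot.grasp_offset
def dirv(y): return np.array([np.cos(y),np.sin(y),0])
def pick_pose(gp,yaw,al,zs=-1):   # gp: grasp point; yaw: bowl forward (away from mouth)
    f=dirv(yaw); x=-EZ*np.cos(al)-f*np.sin(al); return gp+GO*x, rv(x,zs*np.cross(EZ,f))
def place_pose(gp,yaw,al,zs=-1):
    f=dirv(yaw); x=f*np.cos(al)-EZ*np.sin(al); return gp+GO*x, rv(x,zs*np.cross(EZ,f))
E
python3 - <<'E'
from h import *
pegs=[np.array(p) for p in((.5345,.3373,0),(.5116,.2298,0),(.4887,.122,0))]
bowls=[(np.array((.4709,-.131,.032)),.102),(np.array((.4854,-.2163,.032)),.098),(np.array((.488,-.3051,.032)),.147)]
print("GO",GO)
for zs in(-1,1):
  for al in(0,.2,.35,.5,.7):
    print(zs,al,"pick",[robot.solve_ik(*pick_pose(b+.012*dirv(y),y,al,zs)) is not None for b,y in bowls])
    for fy in(-.21,.1,.4,.7,1.0):
      print("   f",fy,[[robot.solve_ik(*place_pose(p+np.array([0,0,h]),fy,al,zs)) is not None for h in(.075,.13,.17)] for p in pegs])
E
```

```text
GO 0.0187
-1 0 pick [True, True, True]
   f -0.21 [[True, True, True], [True, True, True], [True, True, True]]
   f 0.1 [[True, True, True], [True, True, True], [True, True, False]]
   f 0.4 [[True, True, True], [True, True, True], [True, True, False]]
   f 0.7 [[True, True, True], [True, True, True], [True, True, True]]
   f 1.0 [[True, True, True], [True, True, True], [True, True, True]]
-1 0.2 pick [True, True, True]
   f -0.21 [[True, True, True], [True, True, True], [True, True, True]]
   f 0.1 [[True, True, True], [True, True, True], [True, False, False]]
   f 0.4 [[True, True, True], [True, True, True], [True, False, False]]
   f 0.7 [[True, True, True], [True, True, True], [True, True, True]]
   f 1.0 [[True, True, True], [True, True, True], [True, True, True]]
-1 0.35 pick [True, True, True]
   f -0.21 [[True, False, False], [True, True, True], [True, True, True]]
   f 0.1 [[True, True, True], [True, True, True], [True, False, False]]
   f 0.4 [[True, True, True], [True, True, True], [True, False, False]]
   f 0.7 [[True, True, True], [True, True, True], [True, True, True]]

[... 2102 characters left out ...]
 [True, True, False]]
   f 0.1 [[True, True, True], [True, True, True], [True, False, False]]
   f 0.4 [[True, True, True], [True, True, True], [True, False, False]]
   f 0.7 [[True, True, True], [True, True, True], [True, True, True]]
   f 1.0 [[True, True, True], [True, True, True], [True, True, True]]
1 0.7 pick [True, True, True]
   f -0.21 [[False, True, True], [False, True, True], [False, True, True]]
   f 0.1 [[False, True, True], [True, False, True], [False, True, True]]
   f 0.4 [[False, False, False], [True, True, True], [True, False, True]]
   f 0.7 [[True, False, True], [True, True, False], [True, True, True]]
   f 1.0 [[True, True, False], [True, True, True], [True, True, True]]
```

```bash
python3 - <<'E'
from h import *
pegs=[np.array(p) for p in((.5345,.3373,0),(.5116,.2298,0),(.4887,.122,0))]
b,y=np.array((.4709,-.131,.034)),.102
for al in (.2,.3):
  for h in(.034,.2): print("pick",al,h,np.round(robot.solve_ik(*pick_pose(b*[1,1,0]+[0,0,h]+.012*dirv(y),y,al)),2))
  for i,fs in enumerate([(-.21,.1,.4),(-.21,.1,.4),(-.3,-.21,.7)]):
    for fy in fs:
      r=[robot.solve_ik(*place_pose(pegs[i]+np.array([0,0,h]),fy,al)) for h in(.072,.12,.17)]
      print(al,i+1,fy,[None if q is None else q.round(2).tolist() for q in r], [None if q is None else robot.solve_ik(*place_pose(pegs[i]+np.array([0,0,.072])-.12*dirv(fy),fy,al)) is not None for q in r[:1]])
E
```

```text
pick 0.2 0.034 [-0.44  0.36  1.79 -0.11  1.17  1.08]
pick 0.2 0.2 [-0.44  0.14  1.68 -0.1   1.49  1.05]
0.2 1 -0.21 [[0.78, 0.64, 1.98, 4.29, 1.11, -2.06], [0.78, 0.51, 2.01, 4.33, 1.08, -2.15], [0.78, 0.39, 2.04, 4.39, 1.04, -2.26]] [False]
0.2 1 0.1 [[0.61, 0.54, 2.18, 3.74, 1.02, -1.8], [0.61, 0.39, 2.23, 3.78, 0.93, -1.88], [0.61, 0.23, 2.26, 3.85, 0.83, -1.98]] [True]
0.2 1 0.4 [[0.34, 0.49, 2.31, 3.08, 1.03, -1.55], [0.34, 0.31, 2.36, 3.07, 0.9, -1.54], [0.34, 0.12, 2.39, 3.06, 0.75, -1.52]] [True]
0.2 2 -0.21 [[0.61, 0.52, 2.24, 4.06, 1.12, -1.88], [0.61, 0.36, 2.28, 4.11, 1.05, -1.99], [0.61, 0.19, 2.32, 4.18, 0.98, -2.12]] [True]
0.2 2 0.1 [[0.33, 0.45, 2.42, 3.4, 1.1, -1.64], [0.33, 0.23, 2.48, 3.43, 0.95, -1.69], [0.33, 0.01, 2.52, 3.47, 0.78, -1.76]] [True]
0.2 2 0.4 [[-0.04, 0.42, 2.5, 2.67, 1.17, -1.47], [-0.04, 0.17, 2.57, 2.63, 1.01, -1.37], [-0.04, -0.1, 2.62, 2.54, 0.83, -1.23]] [False]
0.2 3 -0.3 [[0.4, 0.45, 2.42, 3.9, 1.16, -1.76], [0.4, 0.23, 2.47, 3.95, 1.05, -1.88], [0.4, 0.01, 2.52, 4.04, 0.93, -2.05]] [True]
0.2 3 -0.21 [[0.3, 0.43, 2.47, 3.7, 1.16, -1.7], [
[... 806 characters left out ...]
5, -2.26]] [True]
0.3 2 0.1 [[0.33, 0.32, 2.44, 3.42, 0.9, -1.68], [0.33, 0.11, 2.49, 3.46, 0.75, -1.74], [0.33, -0.11, 2.52, 3.55, 0.57, -1.85]] [True]
0.3 2 0.4 [[-0.03, 0.28, 2.52, 2.64, 0.96, -1.4], [-0.03, 0.03, 2.58, 2.56, 0.8, -1.28], [-0.03, -0.22, 2.61, 2.41, 0.63, -1.07]] [False]
0.3 3 -0.3 [[0.38, 0.32, 2.45, 3.94, 0.99, -1.85], [0.38, 0.11, 2.49, 4.03, 0.88, -2.0], [0.38, -0.11, 2.52, 4.17, 0.77, -2.21]] [True]
0.3 3 -0.21 [[0.29, 0.29, 2.5, 3.73, 0.97, -1.77], [0.29, 0.05, 2.56, 3.82, 0.82, -1.91], [0.29, -0.19, 2.59, 3.97, 0.67, -2.12]] [True]
0.3 3 0.7 [[-0.72, 0.29, 2.5, 1.61, 1.24, -1.2], [-0.72, 0.05, 2.56, 1.54, 1.24, -1.01], [-0.72, -0.19, 2.59, 1.47, 1.25, -0.79]] [True]
```

```bash
cat >> h.py <<'E'
AL=.28; OFF=.012
def pick(c,yaw,shift=0.,grip=50):
    """c: bowl top-centre xy; shift along bowl +Y (left)"""
    f=dirv(yaw); g=np.array([c[0],c[1],.034])+OFF*f+shift*np.cross(EZ,f)
    robot.goto(*pick_pose(g+[0,0,.16],yaw,AL))
    p,o=pick_pose(g,yaw,AL)
    hit=robot.move_linear(p+[0,0,.03],o,.2); hit=robot.move_linear(p,o,.08,max_force=15)
    if hit: print("HIT on descent",robot.get_state()["ee_pos"]-p); return False
    robot.grasp(grip); w=robot.get_state()["gripper_width"]; print("width",w)
    p,o=pick_pose(g-shift*np.cross(EZ,f),yaw,AL)
    robot.move_linear(robot.get_state()["ee_pos"]+[0,0,.1],o,.15)
    robot.move_linear(robot.get_state()["ee_pos"]+[-.02,0,.14],o,.3)
    return True
def preplace(peg,fy,h=.19):
    q0=np.array(robot.get_state()["joint_pos"]); 
    q=robot.solve_ik(*place_pose(np.array([peg[0],peg[1],h]),fy,AL)); print("pre",np.round(q,2))
    a=q0.copy(); a[3:]=q[3:]; robot.move_joints(a); robot.move_joints(q)
E
python3 - <<'E'
from h import *
print(pick((.4709,-.131),.110,shift=.004))
snap("i","side","wrist"); print(robot.get_state()["time_s"],robot.get_state()["gripper_width"])
E
```

```text
width 0.04907297703218429
True
39.525 0.049158764289853975
```

View pics/i_side.png

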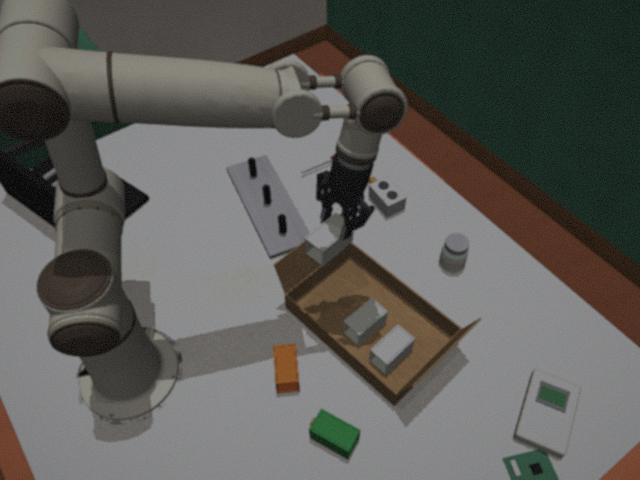

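View pics/i_wrist.png

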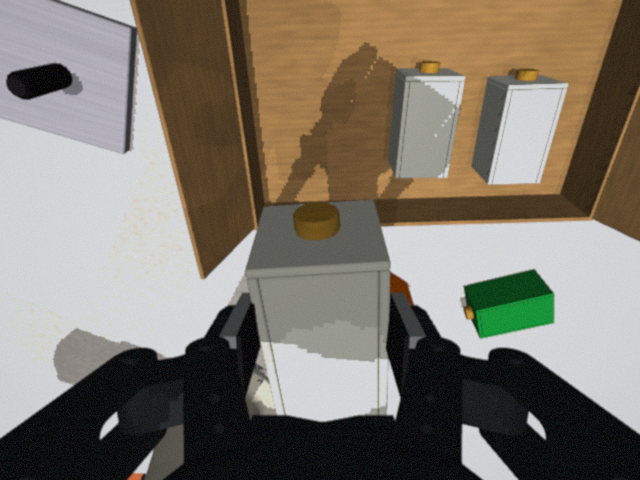

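The bowl is held squarely, 49 mm wide, with its boss at (317,220) in the wrist view. The pegs haven't moved. Now I'll flip it over peg 1.

```bash
python3 - <<'E'
from h import *
preplace((.5345,.3373),.1)
snap("j","side","wrist","top"); print(robot.get_state()["time_s"],robot.get_state()["gripper_width"],robot.get_state()["ee_pos"])
E
```

```text
pre [ 0.6   0.11  2.26  3.98  0.67 -2.14]
46.05 0.0494337944505606 [0.55273481 0.33893595 0.18515584]
```

View pics/j_side.png

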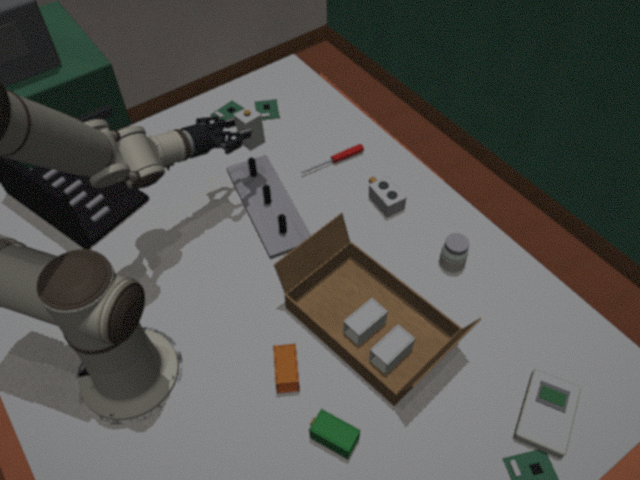

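View pics/j_top.png

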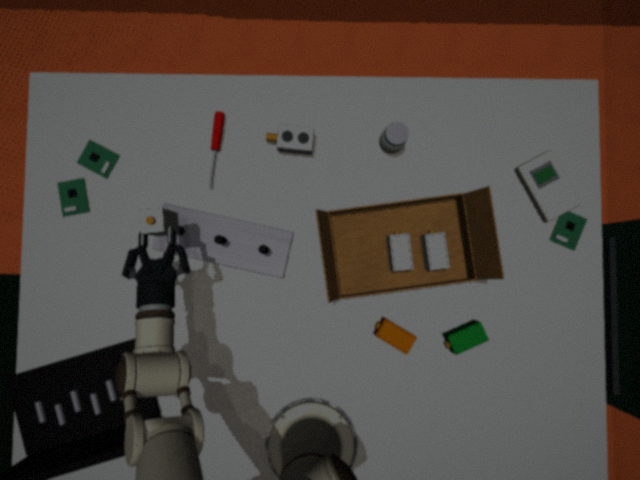

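View pics/j_wrist.png

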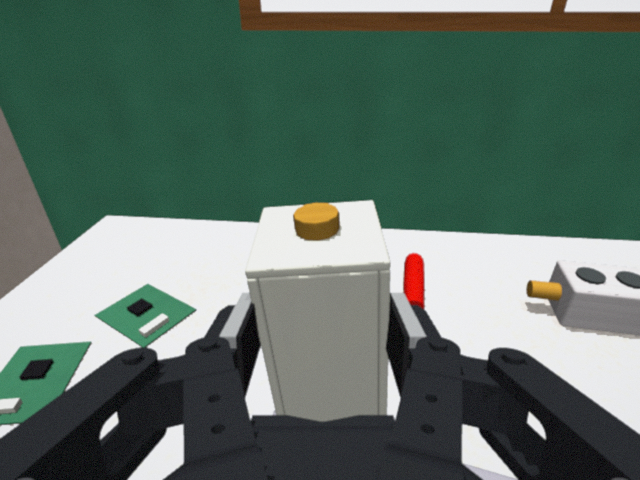

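```bash
python3 - <<'E'
from h import *
t=cv2.imread("pics/j_top.png")[:,:,::-1]; sd=cv2.imread("pics/j_side.png")[:,:,::-1]
def boss(im,box):
    h=cv2.cvtColor(np.ascontiguousarray(im),cv2.COLOR_RGB2HSV); m=((h[...,0]>8)&(h[...,0]<26)&(h[...,1]>140)).astype(np.uint8)
    k=np.zeros_like(m);k[box[1]:box[3],box[0]:box[2]]=1; return np.argwhere(m*k).mean(0)[::-1]
a=boss(t,(135,205,170,235)); b=boss(sd,(235,103,262,125)); print(a,b,ts(a,b), onplane("top",a,.231))
E
```

```text
[150. 220.] [246.5   112.625] (array([0.54200268, 0.34084857, 0.22585411]), np.float64(0.00041001073791308024)) [0.54118492 0.33925347 0.231     ]
```

```bash
cat >> h.py <<'E'
def place(peg,fy,zc=.072):
    f=dirv(fy); g=np.array([peg[0],peg[1],0.])-.0055*f
    P=lambda h:place_pose(g+[0,0,h],fy,AL)
    robot.move_linear(*P(.17),.1)
    robot.move_linear(*P(.14),.1)
    h1=robot.move_linear(*P(zc+.012),.06,max_force=12)
    z=robot.get_state()["ee_pos"][2]+GO*np.sin(AL); print("stage1 hit",h1,"gp z",z)
    if h1: return False
    h2=robot.move_linear(*P(zc-.004),.02,max_force=8)
    z=robot.get_state()["ee_pos"][2]+GO*np.sin(AL); print("contact",h2,"gp z",z)
    return True
def release(fy):
    f=dirv(fy); robot.gripper_open(); robot.dwell(.2)
    s=robot.get_state()["ee_pos"]; robot.move_linear(s-.10*f+[0,0,.01],velocity=.15)
    s=robot.get_state()["ee_pos"]; robot.move_linear(s-.0*f+[0,0,.13],velocity=.25)
E
python3 - <<'E'
from h import *
print(place((.5345,.3373),.1))
snap("k","side","wrist","top"); s=robot.get_state(); print(s["time_s"],s["ft_force"])
E
```

```text
stage1 hit False gp z 0.08453619475092665
contact True gp z 0.07349097734003159
True
48.675 [-2.29760677 -0.89957492  4.977019  ]
```

View pics/k_side.png

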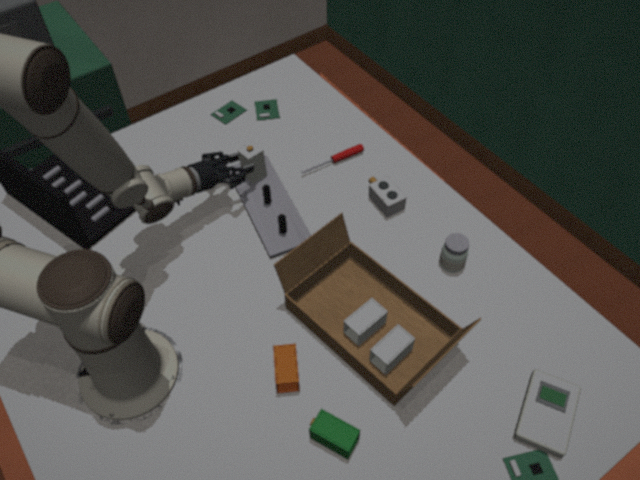

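View pics/k_wrist.png

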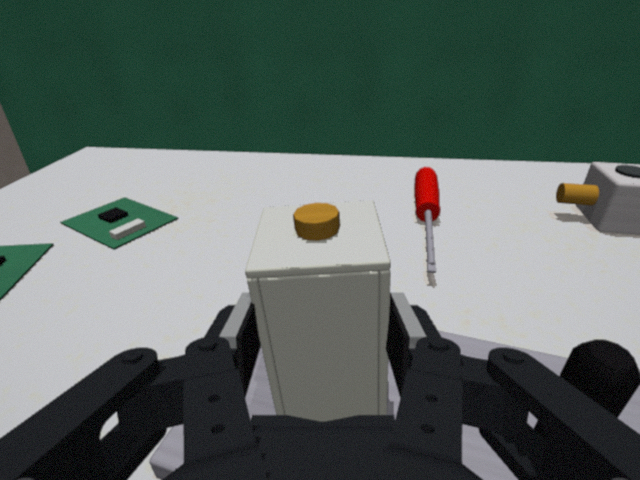

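```bash
cat >> h.py <<'E'
def hover(c,yaw,h=.29):
    f=dirv(yaw); g=np.array([c[0],c[1],h])+OFF*f
    q=robot.solve_ik(*pick_pose(g,yaw,AL)); a=q.copy(); a[3:]=robot.get_state()["joint_pos"][3:]
    robot.move_joints(a); robot.move_joints(q)
E
python3 - <<'E'
from h import *
np.set_printoptions(precision=4,suppress=True)
release(.1)
snap("l0","wrist")
hover((.4854,-.2163),.12)
snap("l","side","top"); s=robot.get_state(); print(s["time_s"])
t,sd=[cv2.imread(f"pics/l_{n}.png")[:,:,::-1].copy() for n in("top","side")]
a,b=find_pegs(t,sd)
for x in a:print("top",x)
for x in b:print("side",x)
E
```

```text
57.95
top (array([186.5943, 231.0236]), array([173, 219,  21,  23, 212], dtype=int32))
top (array([220.5568, 239.8295]), array([215, 236,  12,   9,  88], dtype=int32))
top (array([263.6769, 249.5538]), array([259, 246,  10,   8,  65], dtype=int32))
side (array([266.55, 194.43]), array([263, 186,   8,  18, 100], dtype=int32))
side (array([282.0463, 224.0741]), array([279, 215,   7,  19, 108], dtype=int32))
```

View pics/l_side.png

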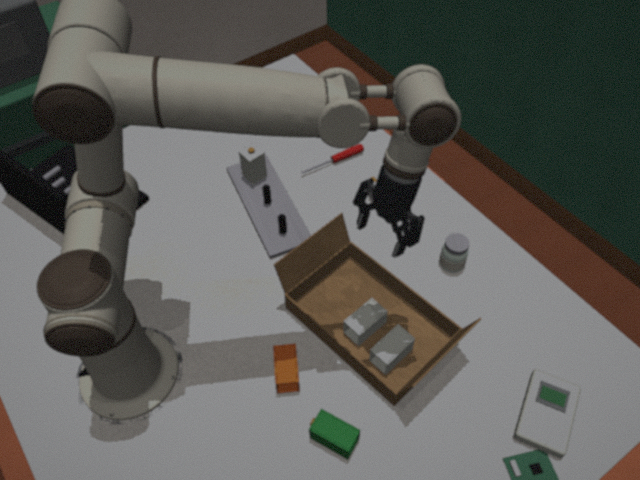

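View pics/l_top.png

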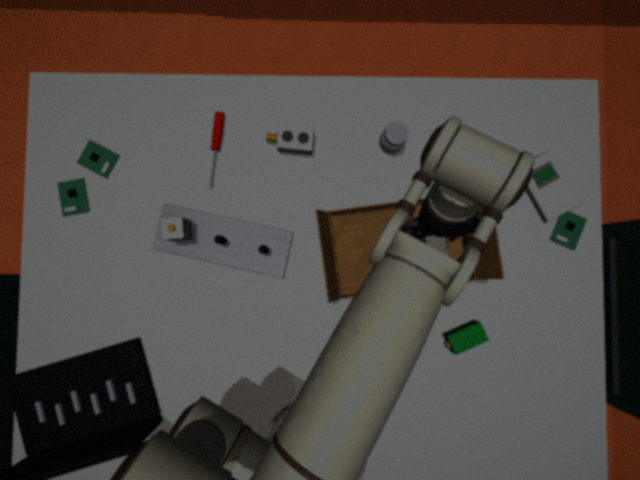

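View pics/l0_wrist.png

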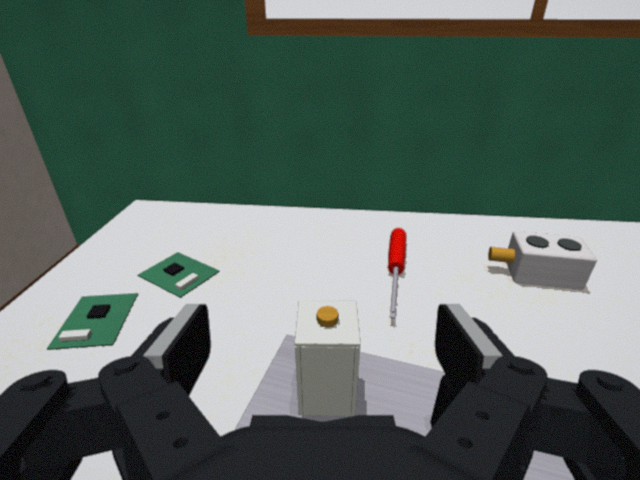

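Bowl 1 stands on peg 1, with its boss at (172,229) in the top view. Pegs 2 and 3 are unchanged. Next is the middle bowl, onto peg 2.

```bash
python3 - <<'E'
from h import *
if pick((.4854,-.2163),.1,shift=.008):
    preplace((.5116,.2298),.0)
    snap("m0","top","wrist")
    print(place((.5116,.2298),.0))
snap("m","side","wrist","top"); s=robot.get_state(); print(s["time_s"],s["ft_force"],s["gripper_width"])
E
```

```text
width 0.04866736195455878
pre [ 0.43 -0.1   2.47  3.89  0.63 -2.09]
stage1 hit False gp z 0.08452213341194041
contact True gp z 0.07352154882943904
True
70.6583 [1.18757633 0.35334873 2.80522643] 0.04855330511131953
```

View pics/m_side.png

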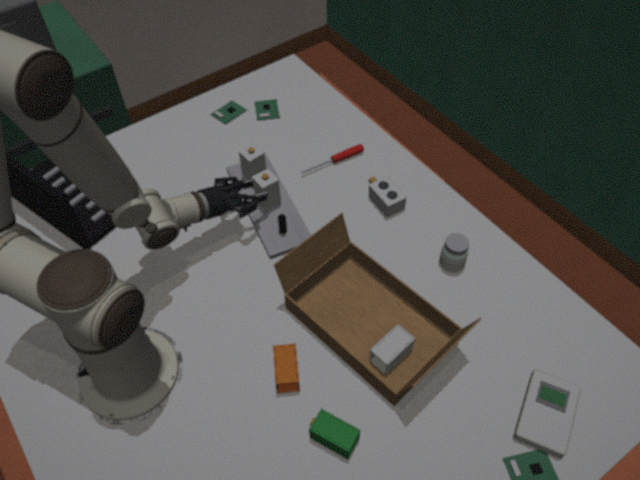

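View pics/m_wrist.png

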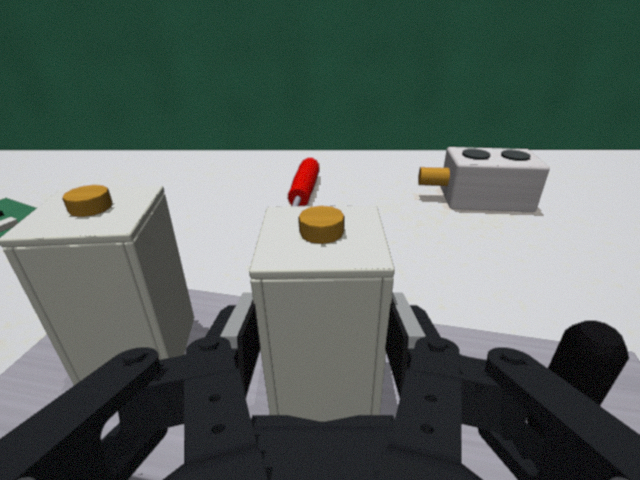

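Bowl 2 is seated over peg 2, with contact at the expected height. I'll release it and fetch the last one.

```bash
python3 - <<'E'
from h import *
np.set_printoptions(precision=4,suppress=True)
release(.0)
hover((.488,-.3051),.147)
snap("n","side","top")
t,sd=[cv2.imread(f"pics/n_{n}.png")[:,:,::-1].copy() for n in("top","side")]
a,b=find_pegs(t,sd)
for x in a+b:print(x)
ok=pick((.488,-.3051),.14,shift=0.)
snap("n1","side","wrist"); s=robot.get_state(); print(ok,s["time_s"],s["gripper_width"])
E
```

```text
(array([186.7452, 230.7404]), array([174, 219,  20,  23, 208], dtype=int32))
(array([230.1429, 239.8571]), array([227, 230,   7,  20, 105], dtype=int32))
(array([263.8485, 249.5   ]), array([259, 246,  11,   8,  66], dtype=int32))
(array([281.9905, 223.8476]), array([279, 215,   7,  19, 105], dtype=int32))
width 0.04868145519043397
True 83.8667 0.04860081754937258
```

View pics/n1_side.png

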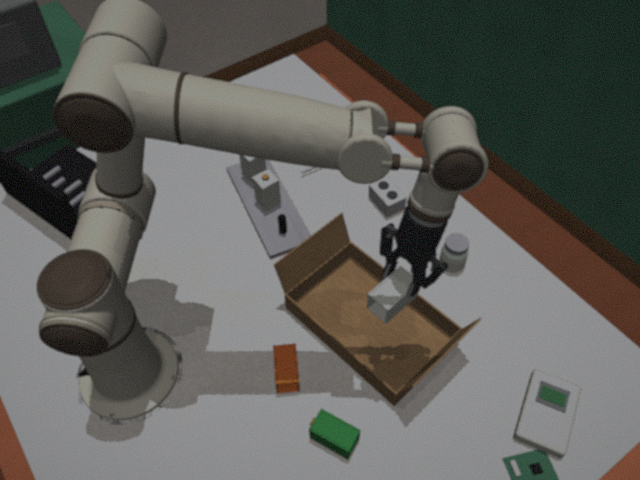

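View pics/n1_wrist.png

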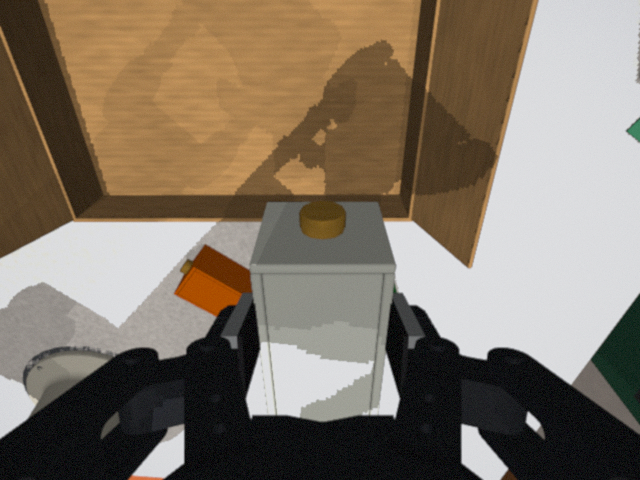

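```bash
python3 - <<'E'
from h import *
preplace((.4887,.122),-.21)
snap("o","side","top","wrist"); s=robot.get_state(); print(s["time_s"],s["gripper_width"])
E
```

```text
pre [ 0.29 -0.26  2.6   4.02  0.65 -2.18]
90.4667 0.04840813796036215
```

View pics/o_side.png

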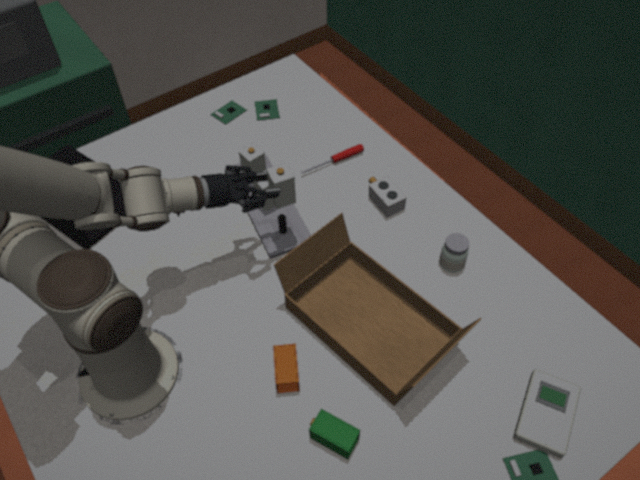

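View pics/o_top.png

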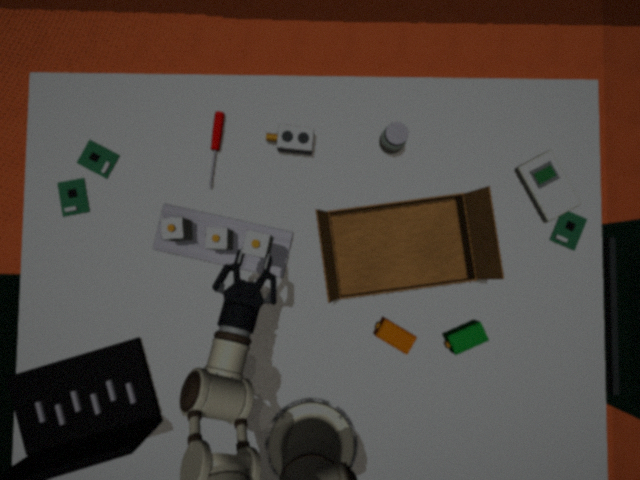

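```bash
python3 - <<'E'
from h import *
ok=place((.4887,.122),-.21); print(ok)
snap("p","side","wrist"); s=robot.get_state(); print(s["time_s"],s["gripper_width"],s["ft_force"])
E
```

```text
stage1 hit False gp z 0.08456009573500622
contact True gp z 0.07109191750308264
True
93.1 0.04837039086510483 [-0.16698816  0.16973865  3.00720747]
```

View pics/p_wrist.png

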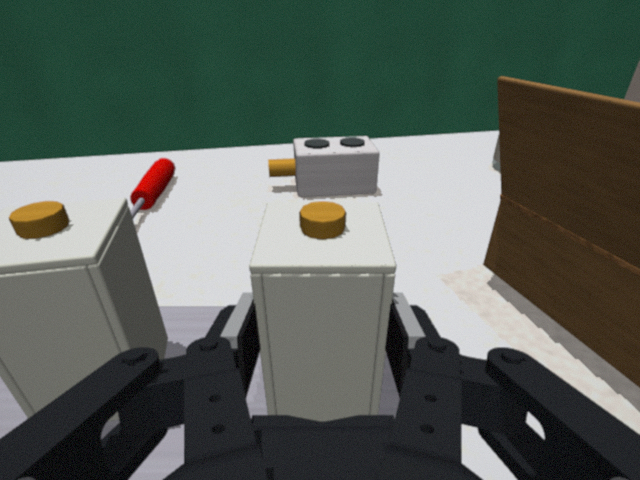

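```bash
cat >> h.py <<'E'
def fold_pose(side,th,xc=0.,r=.075,clr=.012,zs=-1):
    out=EY*side; h=cw(xc,.170*side,.06)
    return h+r*(-out*np.cos(th)+EZ*np.sin(th))+clr*(out*np.sin(th)+EZ*np.cos(th)), rv(-EZ,zs*EX)
def twostage(p,o):
    q=robot.solve_ik(p,o); a=q.copy(); a[3:]=robot.get_state()["joint_pos"][3:]
    robot.move_joints(a); robot.move_joints(q)
E
python3 - <<'E'
from h import *
release(-.21)
for side in(1,-1):
  for zs in(1,-1): print(side,zs,[np.round(robot.solve_ik(*fold_pose(side,t,0,zs=zs)),2).tolist() for t in(2.25,.2)])
p,o=fold_pose(1,2.25)
p=p+[0,0,.2]
twostage(p,o); robot.grasp(20)
snap("q","side","top"); print(robot.get_state()["time_s"])
E
```

```text
Traceback (most recent call last):
  File "h.py", line 104, in release
    s=robot.get_state()["ee_pos"]; robot.move_linear(s-.0*f+[0,0,.13],velocity=.25)
                                   ~~~~~~~~~~~~~~~~~^^^^^^^^^^^^^^^^^^^^^^^^^^^^^^^
cell.MotionError: the arm cannot follow that straight line within its joint ranges
```

```bash
python3 - <<'E'
from h import *
s=robot.get_state(); print(np.round(s["joint_pos"],2),s["ee_pos"],s["gripper_width"])
for dz in (.1,.08,.06,.04,.02):
    try: robot.move_linear(s["ee_pos"]+[0,0,dz],velocity=.2); print("lifted",dz); break
    except robot.MotionError as e: print(dz,e)
p,o=fold_pose(1,2.25); print(np.round(robot.get_state()["joint_pos"],2),np.round(robot.solve_ik(p+[0,0,.2],o),2))
snap("q0","side","wrist")
E
```

```text
[ 0.59  0.21  2.63  4.04  1.08 -1.82] [0.4028123  0.14035551 0.07532955] 0.08532201876152211
0.1 the arm cannot follow that straight line within its joint ranges
0.08 the arm cannot follow that straight line within its joint ranges
0.06 the arm cannot follow that straight line within its joint ranges
lifted 0.04
[ 0.59 -0.05  2.68  4.14  0.97 -2.01] [-0.24 -0.17  1.72 -0.    1.59  2.76]
```

View pics/q0_side.png

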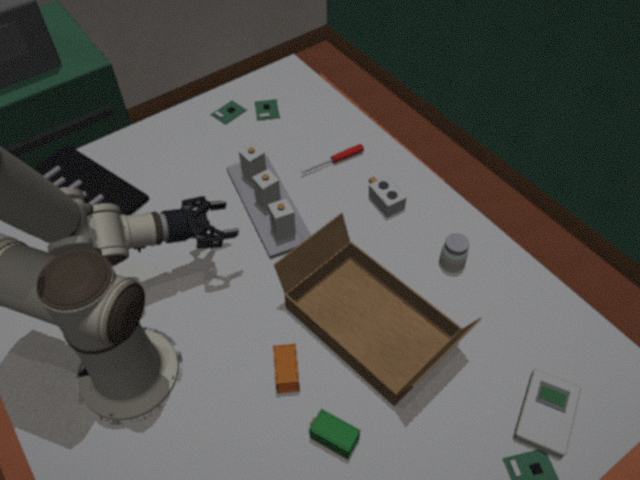

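View pics/q0_wrist.png

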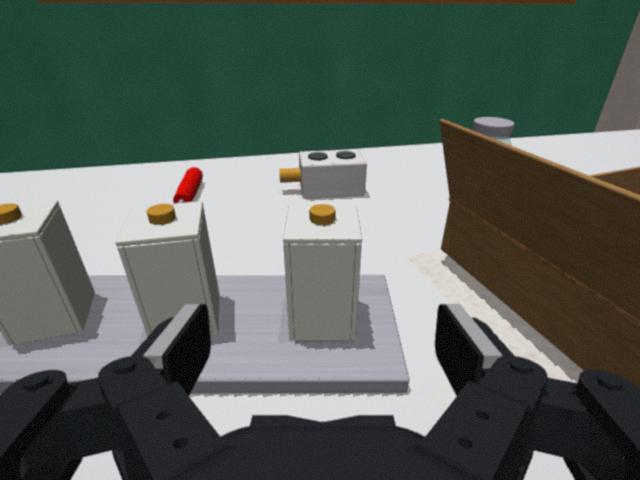

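```bash
python3 - <<'E'
from h import *
q=np.array(robot.get_state()["joint_pos"]); q[1]-=.35; robot.move_joints(q); print(robot.get_state()["ee_pos"])
robot.grasp(20)
p,o=fold_pose(1,2.25); p=p+[0,0,.2]
twostage(p,o)
snap("q","side","top"); print(robot.get_state()["time_s"])
E
```

```text
[0.43391623 0.16051376 0.26503513]
102.9
```

View pics/q_side.png

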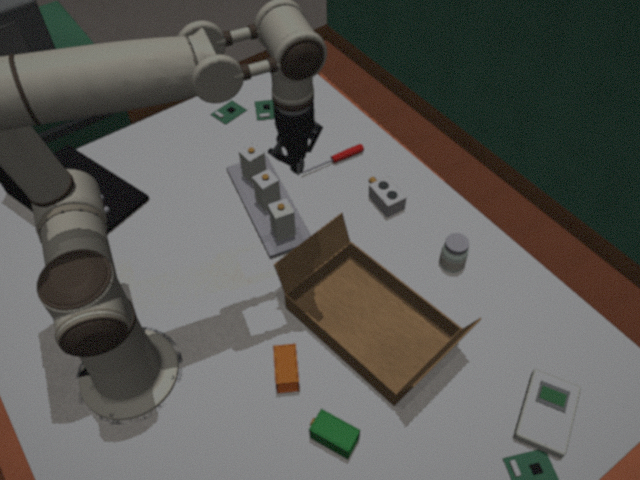

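View pics/q_top.png

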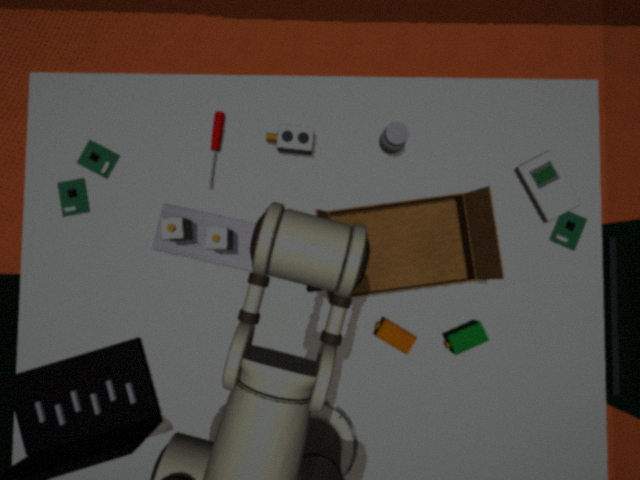

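```bash
cat >> h.py <<'E'
def fold(side,xc=0.):
    p,o=fold_pose(side,2.25,xc)
    robot.move_linear(p+[0,0,.06],o,.25); hit=robot.move_linear(p,o,.1,max_force=15)
    if hit: print("hit descending"); return
    for t in np.arange(2.05,.25,-.2):
        p,o=fold_pose(side,t,xc)
        if robot.move_linear(p,o,.12,max_force=20): print("hit at",t); break
    p,o=fold_pose(side,.2,xc,clr=.003)
    print("end",robot.move_linear(p,o,.06,max_force=10),robot.get_state()["ee_pos"])
    robot.move_linear(p+[0,0,.15],o,.25)
E
python3 - <<'E'
from h import *
fold(1)
p,o=fold_pose(-1,2.25); robot.goto(p+[0,0,.2],o)
snap("r","side"); fold(-1)
s=robot.get_state(); robot.move_linear(s["ee_pos"]+[0,0,.1],velocity=.3)
robot.move_joints([1.0,-.3,1.6,0,1.5,2.5])
snap("s","side","top"); print(robot.get_state()["time_s"])
E
```

```text
end False [ 0.48765352 -0.12083726  0.07764915]
end False [ 0.51423247 -0.31311928  0.07769914]
118.4417
```

View pics/s_side.png

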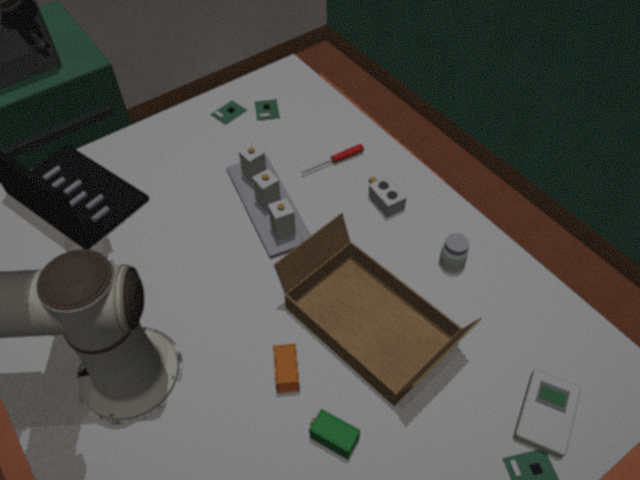

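View pics/s_top.png

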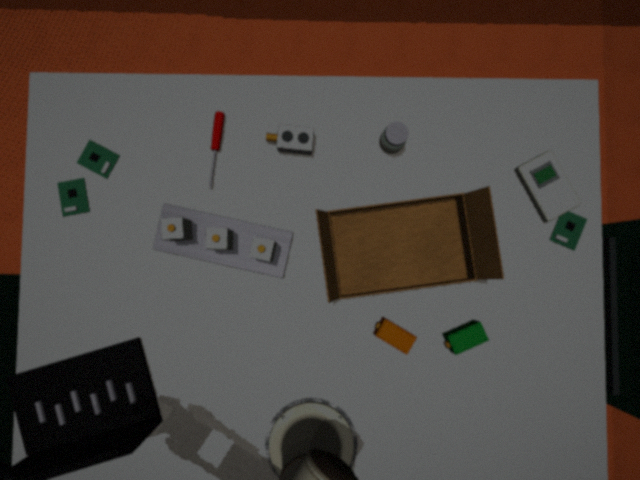

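The flaps didn't move. Twice now a fingertip overlapping the panel by 15 mm or less did nothing, while 30 mm worked, so the last stretch of the finger doesn't seem to push. I'll fold again with the finger reaching 45 mm past the edge.

```bash
cat >> h.py <<'E'
def fp2(side,th,xc=0.,ext=.045,back=.008):
    out=EY*side; h=cw(xc,.170*side,.06)
    return h+.09*(-out*np.cos(th)+EZ*np.sin(th))+back*out-ext*EZ, rv(-EZ,-EX)
def fold2(side,ths,xc=0.,start=True,mf=15):
    if start:
        p,o=fp2(side,2.25,xc,back=.014); robot.goto(p+[0,0,.2],o)
        robot.move_linear(p+[0,0,.08],o,.25); hit=robot.move_linear(p,o,.12,max_force=15)
        if hit: print("hit descending"); return
    for t in ths:
        p,o=fp2(side,t,xc)
        if robot.move_linear(p,o,.12,max_force=mf): print("hit at",t,robot.get_state()["ft_force"]); break
E
python3 - <<'E'
from h import *
s=robot.get_state(); print(s["gripper_width"])
fold2(1,[2.0,1.8,1.6,1.4,1.2])
snap("t","side","wrist"); print(robot.get_state()["time_s"])
E
```

```text
3.351690160362462e-05
123.6333
```

View pics/t_side.png

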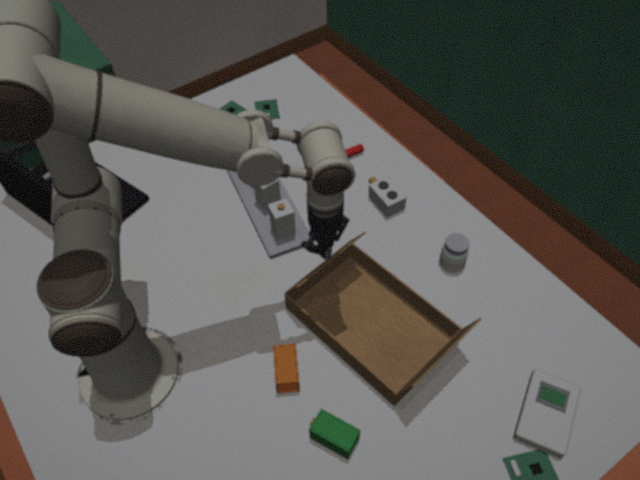

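View pics/t_wrist.png

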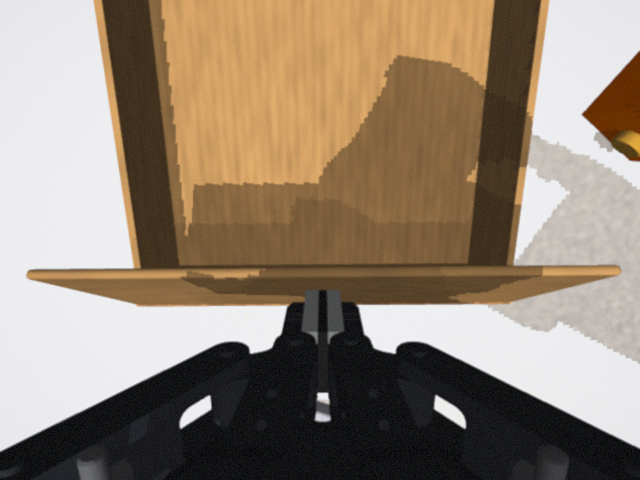

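It works: the left flap's edge is now at row 270 in the wrist view, being pushed inwards. I'll continue down to flat.

```bash
python3 - <<'E'
from h import *
fold2(1,[1.0,.8,.65,.5,.4,.3],start=False)
print(robot.get_state()["ft_force"])
snap("u","side","wrist")
p=robot.get_state()["ee_pos"]; robot.move_linear(p+EY*.015*0+[0,0,.16],velocity=.2)
snap("u1","side"); print(robot.get_state()["time_s"])
t,s=cv2.imread("pics/u_side.png"),cv2.imread("pics/u1_side.png")
cv2.imwrite("pics/u2.png",cv2.hconcat([cv2.resize(x[150:400,200:480],(400,357)) for x in(t,s)]))
E
```

```text
[ 0.21258606 -0.52644173  0.3980317 ]
126.35
```

View pics/u2.png

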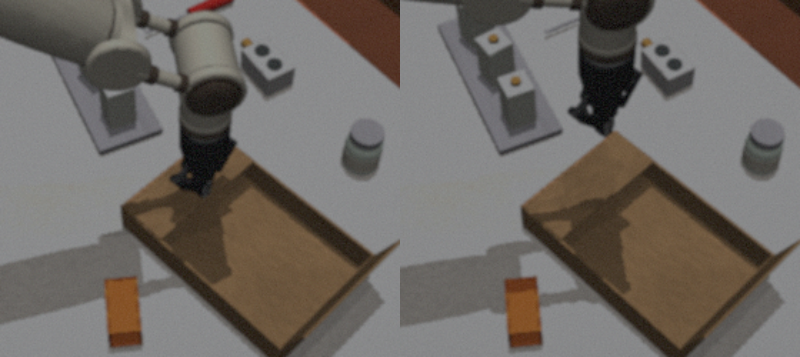

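```bash
python3 - <<'E'
from h import *
fold2(-1,[2.0,1.8,1.6,1.4,1.2,1.0,.8,.65,.5,.4,.3])
p=robot.get_state()["ee_pos"]; robot.move_linear(p+[0,0,.25],velocity=.25)
robot.move_joints([1.0,-.3,1.6,0,1.5,2.5])
snap("v","side","top"); print(robot.get_state()["time_s"])
t=cv2.imread("pics/v_top.png");s=cv2.imread("pics/v_side.png")
f=lambda a:np.clip(a*1.5,0,255).astype(np.uint8)
cv2.imwrite("pics/v1.png",f(cv2.resize(t[185:305,310:490],(780,520),interpolation=cv2.INTER_CUBIC)))
cv2.imwrite("pics/v2.png",f(cv2.resize(s[220:400,270:480],(700,600),interpolation=cv2.INTER_CUBIC)))
E
```

```text
136.6083
```

View pics/v1.png

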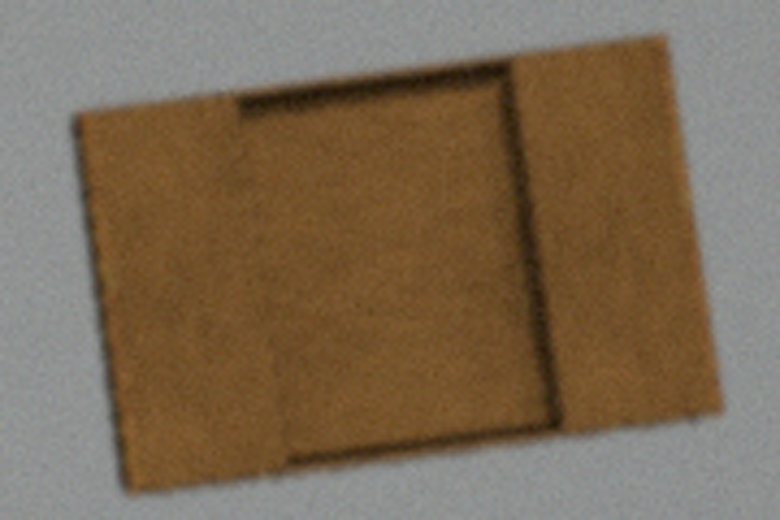

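View pics/v2.png

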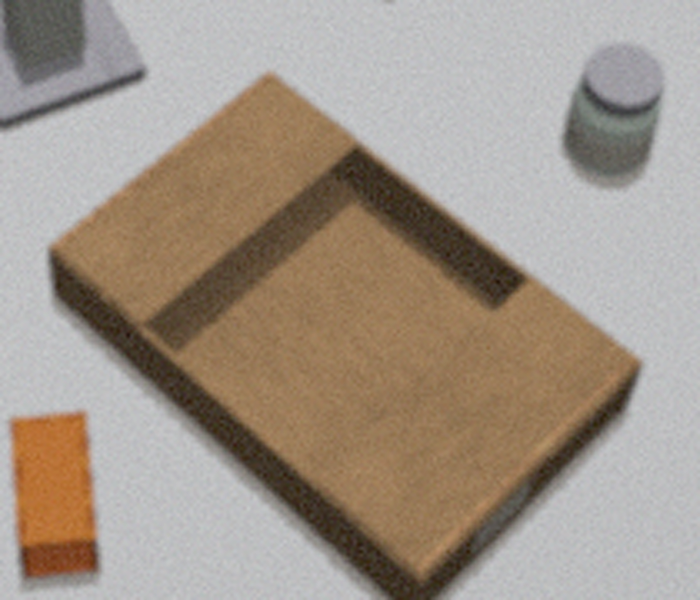

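View pics/v_top.png

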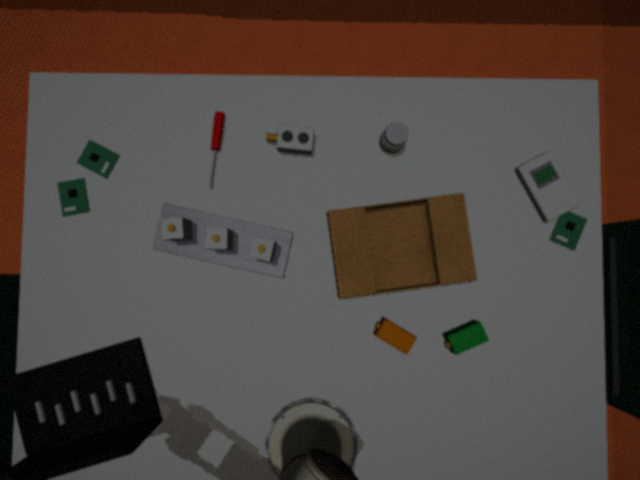

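Both flaps lie practically flush with the rim. Last check: the bowls against the pegs, and the bystanders against the first picture.

```bash
python3 - <<'E'
from h import *
np.set_printoptions(precision=4,suppress=True)
t,s=[cv2.imread(f"pics/v_{n}.png") for n in("top","side")]
def bosses(im,box):
    h=cv2.cvtColor(im,cv2.COLOR_BGR2HSV); m=((h[...,0]>8)&(h[...,0]<28)&(h[...,1]>110)).astype(np.uint8)
    k=np.zeros_like(m);k[box[1]:box[3],box[0]:box[2]]=1
    n,l,st,c=cv2.connectedComponentsWithStats(m*k); return sorted([c[i] for i in range(1,n) if st[i][4]>5],key=lambda a:a[0])
A=bosses(t,(155,205,290,270)); B=bosses(s,(235,140,300,220)); print(A,B)
for a,b,p in zip(A,B,((.5345,.3373),(.5116,.2298),(.4887,.122))):
    X,e=ts(a,b); print(X,round(e,4),"off peg mm",(X[:2]-p)*1000)
# left/right flap free edges
for nm,a,b in(("L far",(240,97),(357,150)),("R far",(513,60),(525,278)),("L near",(287,462),(148,325))):
    X,e=ts((310+a[0]/4.333,185+a[1]/4.333),(270+b[0]/3.333,220+b[1]/3.333)); d=X-CC; print(nm,d@EX,d@EY,X[2],e)
d=cv2.absdiff(cv2.imread("pics/a_top.png"),t)[90:200,200:420].max(2); print("bystander diff px>40:",(d>40).sum())
a=cv2.resize(s[130:260,215:325],(500,590),interpolation=cv2.INTER_CUBIC); cv2.imwrite("pics/w.png",np.clip(a*1.3,0,255).astype(np.uint8))
E
```

```text
[array([170.8611, 227.6111]), array([215.3889, 237.75  ]), array([260.9143, 248.4571])] [array([251.    , 149.8333]), array([264.8824, 176.5882]), array([280.6111, 206.3333])]
[0.5358 0.333  0.1087] 0.0009 off peg mm [ 1.3496 -4.2736]
[0.5128 0.2289 0.1086] 0.0005 off peg mm [ 1.2111 -0.9194]
[0.4891 0.1221 0.1083] 0.0008 off peg mm [0.4496 0.0753]
L far 0.1039727581696202 0.0761902289919254 0.056845464961433924 0.00021296349936163726
R far 0.10357585948611697 -0.07810125877955514 0.06480397181214739 0.00129514409113295
L near -0.10240180401120823 0.07626849831725246 0.05790598021866108 0.001884673570957036
bystander diff px>40: 0
```

View pics/w.png

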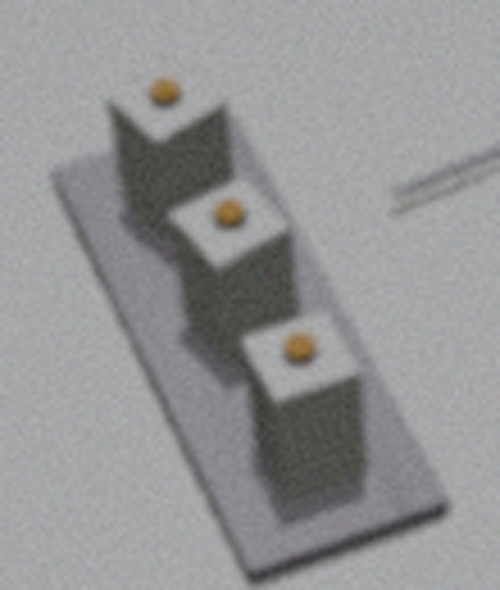

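All three bosses sit at z ≈ 0.108 m (109 mm expected), within 5 mm of their peg axes. The flaps are at rim height and the bystanders haven't moved. Handing in.

```bash
python3 - <<'E'
from h import *
s=robot.get_state(); print(s["time_s"],s["ee_pos"]); print(robot.hand_in())
E
```

```text
136.6083 [0.17490316 0.49342056 0.4482397 ]
the job is handed in; nothing more can be done
None
```

I opened both flaps, stood all three white bowls upside down on pegs 1, 2 and 3, folded both flaps flat again, and handed the job in at 136.6 s of the 210 s. No verdict is reported.

**Last checks, all passed:**
- **Bowls:** the bosses stand 0.5 to 4.5 mm from their peg axes at z ≈ 0.108 m, about 109 mm being right for a seated bowl. The side view shows all three upright.
- **Flaps:** they were open to about 1.9 and 1.95 rad, by the corner readings I could trust. After folding, their free edges lie at 57–65 mm, level with the 60 mm rim.
- **Bystanders:** the jar, screwdriver and valve block show no change from the first top picture.

**What went wrong on the way:**
- **Flaps:** the first opening and the first folding had no effect on the flaps. A fingertip reaching only about 15 mm past the flap edge did not move the panel. Reaching 30 mm past it to open and 45 mm to fold worked.
- **Rack:** it was knocked aside early in the run. I measured the pegs again before placing any bowl.
- **Lift after the last bowl:** one straight lift was refused because of joint ranges, so I raised the arm another way.
- **Unreliable reading:** I discarded one left-flap corner reading (2.04 rad) because that corner was cut off in the picture.

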